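# Refit the soap dispenser's drain plate and press the scrubbing brush on it

### The arm

A 6-joint arm with a two-finger parallel gripper is mounted at the origin on the work surface. World frame = base frame: x ahead of the robot, y to its left, z up, the work surface at z = 0. Lengths are in m, angles in rad, forces in N, time in s.
With the tool pointing down it reaches from about 0.4 to 0.825 m from the base axis. Payload 7 kg.
Tool frame: the origin (TCP) lies at the very end of the fingers, on their centre line; the grasp point (between the pads) lies 19 mm behind it; z points along the fingers, y is the line along which they close (so a half turn about z gives the same grasp; the last joint's range is limited). The gripper opens to 88 mm and grips with 3 to 60 N. Pads are 19 mm wide; open, the fingers measure 130 mm over their backs; the gripper's body (78 mm by 193 mm) begins 47 mm behind the grasp point.
Start: joints at [1.487, 0.359, 0.012, 0, -1.224, -0.288], TCP at [0.245, 0.629, 0.227] pointing down, gripper open.
Joint ranges: [-3.07, 3.07], [-1.43, 2.12], [-1.02, 1.25], [-3.03, 1.67], [-3.05, -0], [-3.03, 3.03]. Speed limits (rad/s): [2.39, 2.39, 3.01, 3.14, 3.14, 3.14].

### API

Orientations are given as a unit quaternion [w, x, y, z].
In Python, from workcell import ctrl, vision, job gives the robot as it stands.
- The arm moves only by the tool servo_tool, never from a script. Its argument "increments" is a list of rows, each an object with "offset": the shift along the tool's x, y, z in mm, a list of three; "roll": the turn about the tool's z in rad; "gripper": the gripper command: -1 is shut, 1 is fully open, values between are in proportion. In form: [{"offset": [tx, ty, tz], "roll": roll, "gripper": gripper}, ...]. A call has 1 to 5 rows; each row shifts and turns the commanded pose from where the row before left it, along the tool's axes as they then stand; what a row does not reach is not made up. A row lasts 1/10 s, in which the tool goes at most 50 mm and 8.59 degrees, less where a joint would pass 70% of its speed; a pose out of reach is approached as far as the arm can. A call is refused whole if a number of a shift passes 50 or a number of a turn 0.15, either way. A call with a gripper value outside its range is refused whole. The fingers move at their own pace and stop on an object; "grip_force" is the grip in N (left out, the last holds). Time passes only in rows, so rows that do not move let the fingers close. It gives the time, the measured TCP pose, the force, the opening and the grip force at its end, in the units of the state.
- ctrl.state(): the state, without advancing time (a new reading comes with each control period).
- vision.grab_frame(name): name is "scene" or "top" or "wrist"; returns a dict with "color" (480x640x3 uint8, red, green, blue), "fx", "fy", "cx", "cy" (pixels), "k1" (the pictures are not rectified: a ray, as slopes to the right and down, at radius r is drawn at 1 + k1 r^2 times it, then the intrinsics apply), "rvec" (rotation vector, rad) and "tvec" (3), from world to camera coordinates, as OpenCV has them; the wrist camera has in their place "mount" (4x4, takes a point from camera to tool coordinates, whose origin is the TCP and whose axes are the flange's). Camera axes: x right, y down, z forward; pixel columns grow to the right and rows downward; lengths in m; the calibration is good to about 2 mm. A picture is of the moment at which its call begins: read the wrist's pose just before it. There is no depth.
- job.finish_job(): hands the job in; it is judged then, once.
The state is a dict: "t": time; "q": joint angles; "joint_velocities": joint speeds; "joint_efforts": joint torques, N m; "position": TCP position; "orientation": TCP orientation; "wrist_force": force on the tool from outside, world axes, zero at the start; "moment": the same for the moment, N m; "width": finger opening in m; "grip_force": force on a finger pad.
Only numpy, scipy, OpenCV 4.12 (cv2) and the standard library are available. Lean on these libraries where they do the work, as an engineer would, in place of code of your own. Each camera call takes 0.05 s, during which the arm holds its last target. There are 200 camera calls.

### The job

The press-plate soap dispenser has been washed: put its steel drain plate back, tucking one short edge under the lip at the back of the press head and lowering the other edge until the plate lies flat in the head. Then pick up the scrubbing brush by its grip, press its flat bristle face squarely down on the plate until the sprung head bottoms out level, hold it there a moment, let the head rise and put the brush back flat in its dish. Leave the peg cup, the hand-soap bottle and the scoop where they are.

Things in the scene. Friction and masses are not known exactly. Their poses are not given: they have to be found in the camera images.
- dispenser: clear acrylic soap dispenser box, fixed, 154 mm along its x, 100 mm along its y, white deck on top 79 mm above the counter; origin at the centre of its underside, x to its back. A sprung white press head stands over the deck. The head can rock about 6 degrees any way: it needs a level tool near its middle to go down level.
- seat (a point): centre of the press head's seat: flat carrier the drain plate lies on, 143 x 50 mm, 6 mm thick, about 110 mm above the counter at rest. x points to the head's back (lip), y across, z up; moves with the head. The long sides are open for x = -51 to +49 mm and the carrier is narrower than the plate, so fingers holding its long sides have room to 25 mm below the seat.
- lip (a point): middle of the lip's front edge, on its underside, 55.5 mm behind the seat point and 13 mm above the seat. The lip runs 12 mm back from here to a wall (inner face 67.5 mm from the seat point). Ahead of it a flared mouth turns up, to 49 mm from the seat point, 18 mm above the seat. Cheeks, 68 mm apart inside, close its ends from 53 mm back.
- stop (a point): middle of the top edge of the front stop's inner face, 67.5 mm ahead of the seat point; stop and corner guides (68 mm apart inside, reaching 16 mm back from here) stand 4 mm above the seat.
- pump (a joint): how far the press head is pushed down, in m: 0 at rest, 0.016 bottomed out. The spring pushes up with about 4.5 N at rest and 12.5 N fully down; the head rises by itself when let go.
- plate_centre (a point): centre (half-way up) of the drain plate: slotted stainless steel, 130 mm along its x, 62 mm along its y, 8 mm thick, about 0.13 kg, both ends alike. It starts lying flat on the counter. In the head it has 5 mm of play lengthways and 6 mm across; lying flat there its centre is 4 mm above the seat.
- brush_grip (a point): centre of the upright grip bar of the hard silicone scrubbing brush: bar 66 mm along its x, 26 mm along its y, 40 mm tall (from 20 mm below the point to 20 mm above it), standing on a block 82 x 58 mm. The flat bristle face lies 44.5 mm below the point. Brush 64.5 mm tall, about 0.16 kg, both ends alike. It starts standing on its bristles in its dish.
- brush_face (a point): centre of the brush's flat bristle face (80 mm along x, 56 mm along y, stiff), at the bottom of the brush; z points up through the grip.
- dish_floor (a point): centre of the inner floor of the brush dish, a white ceramic dish with its floor 4 mm above the counter, fixed; inside 112 mm along its x, 86 mm along its y, rim 12 mm above the counter. The brush's long side lies along the dish's x.
- peg_cup: bystander: white cup of plastic pegs, 72 mm across, about 95 mm tall, origin at the centre of its underside
- soap_bottle: bystander: clear round hand-soap bottle with a press button, 68 mm across, 134 mm tall, origin at the centre of its underside
- scoop: bystander: aluminium scoop lying on the counter, 210 mm long along its x (handle to -x), 70 mm wide, 36 mm tall, origin on its underside near the back of its pan
Mind the look-alikes: they are no part of the job. Several things look just like the part that bears plate_centre: the one meant starts farthest from the robot's base.

How it is judged:
By the outcome, as a careful person would: the job done as asked, in the order asked, and still so for the second after the job is handed in, with the robot touching nothing.
It also fails if it takes over 69 s, if anything falls off the work surface, if the arm or the gripper's body presses on something with over 40 N, if the wrist force passes 120 N, or if a joint passes its speed limit or range.

## Working session

There is one attempt and no reset: what is moved stays moved. The work goes in short steps, Python scripts to look and compute and a tool call to move; the robot and the scene stay as the last step left them, time stands still between calls to the robot, and variables do not carry over. Pictures are saved under pics/ and viewed, at most 10 in all, crops included, and the job is handed in when it is done.

Besides the shell and the picture viewer there is one more tool, called by a JSON object that holds its "api" and its "payload". servo_tool: Moves the arm, as the interface text tells. Its arguments: {"type":"object","properties":{"increments":{"type":"array"},"grip_force":{"type":"number"}},"required":["increments"]}

```bash
ls; mkdir -p pics; cat > h.py <<'E'
import numpy as np, cv2
from workcell import ctrl, vision, job
from scipy.spatial.transform import Rotation as R
def cam(f, pose=None):
    if "mount" in f:
        s=pose; q=s["orientation"]; T=np.eye(4); T[:3,:3]=R.from_quat([q[1],q[2],q[3],q[0]]).as_matrix(); T[:3,3]=s["position"]
        M=T@np.array(f["mount"]); return M[:3,:3],M[:3,3]
    r=cv2.Rodrigues(np.array(f["rvec"],float))[0]; return r.T, -r.T@np.array(f["tvec"],float).ravel()
def K(f): return np.array([[f["fx"],0,f["cx"]],[0,f["fy"],f["cy"]],[0,0,1.]]), np.array([f["k1"],0,0,0,0.])
def ray(f,uv,pose=None):
    k,d=K(f); p=cv2.undistortPoints(np.array(uv,float).reshape(-1,1,2),k,d).reshape(-1,2)
    Rw,o=cam(f,pose); v=np.c_[p,np.ones(len(p))]@Rw.T; return o,v
def onz(f,uv,z,pose=None):
    o,v=ray(f,uv,pose); return o+v*((z-o[2])/v[:,2])[:,None]
def proj(f,P,pose=None):
    Rw,o=cam(f,pose); k,d=K(f); r=Rw.T
    return cv2.projectPoints(np.array(P,float).reshape(-1,1,3),cv2.Rodrigues(r)[0],-r@o,k,d)[0].reshape(-1,2)
def grab(n,save=None):
    s=ctrl.state(); f=vision.grab_frame(n)
    if save: cv2.imwrite(f"pics/{save}.png",f["color"][:,:,::-1])
    return f,s
E
python3 - <<'E'
from h import *
import pickle
a={n:grab(n,n+"0") for n in("scene","top")}
pickle.dump(a,open("a.pkl","wb"))
for n in a:
  R_,o=cam(a[n][0]); print(n,o,R_[:,2],a[n][0]["fx"])
s=a["top"][1]; print(s)
f=grab("wrist")[0]; print(f["mount"],f["fx"])
E
```

```text
pics
scene [ 1.04737402 -0.63474288  1.24455672] [-0.36422787  0.47088953 -0.80349307] 607.3663721352358
top [0.30372281 0.03654719 1.20016944] [ 0.21778104 -0.00240535 -0.97599469] 564.1674000482592
{'t': 0.05, 'q': array([ 1.48705212e+00,  3.59361210e-01,  1.10993416e-02, -3.41914578e-04,
       -1.22408483e+00, -2.88060794e-01]), 'joint_velocities': array([-0.00126329, -0.00142038, -0.00042814,  0.00092806, -0.0017359 ,
        0.0008163 ]), 'joint_efforts': array([-1.84166063e-03, -5.84673035e+01,  2.94062626e+01,  7.02610195e+00,
        1.03216039e-02, -4.16597572e-05]), 'position': array([0.2451032 , 0.62842917, 0.22565838]), 'orientation': array([ 7.87538595e-04,  9.82758768e-01, -1.84890717e-01, -8.08472133e-05]), 'wrist_force': array([-0.5830779 , -0.8323559 , -0.53292365]), 'moment': array([0.02296082, 0.05114599, 0.00687991]), 'grip_force': 0.0, 'width': 0.08768925930027806}
[[-5.49063779e-04 -9.65096523e-01 -2.61893871e-01  7.12746236e-02]
 [ 9.99999356e-01 -2.69735393e-04 -1.10251811e-03  1.74470551e-05]
 [ 9.93394349e-04 -2.61894308e-01  9.65096050e-01 -1.58458748e-01]
 [ 0.00000000e+00  0.00000000e+00  0.00000000e+00  1.00000000e+00]] 334.3253979398318
```

View pics/top0.png

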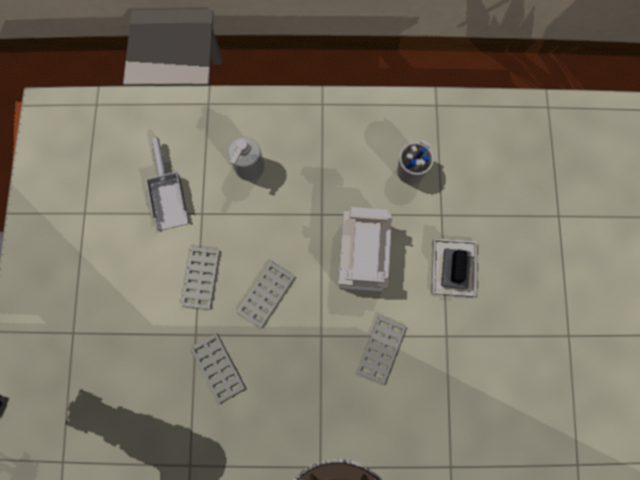

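View pics/scene0.png

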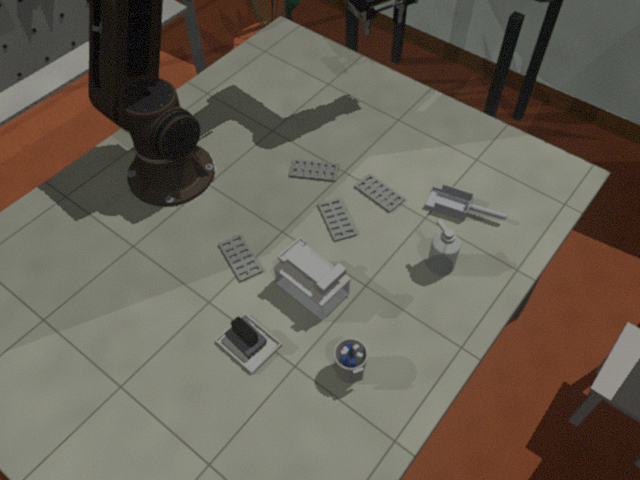

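Top picture: four plate look-alikes at (200,277), (266,294), (218,368) and (382,349). The dispenser is at (367,250), the brush in its dish at (456,268), the base at about (340,480). The farthest from the base looks like (200,277). I'll confirm that by computing distances and viewing an enlarged crop.

```bash
python3 - <<'E'
from h import *
import pickle
a=pickle.load(open("a.pkl","rb")); f=a["top"][0]
for p in [(200,277),(266,294),(218,368),(382,349)]:
  P=onz(f,[p],.008)[0]; print(p,P.round(3),np.hypot(*P[:2]).round(3))
t=f["color"]; s=a["scene"][0]["color"]
A=cv2.resize(t[200:300,325:405],(400,500),interpolation=cv2.INTER_CUBIC)
B=cv2.resize(s[230:320,265:355],(400,400),interpolation=cv2.INTER_CUBIC)
C=cv2.resize(t[240:315,175:235],(400,500),interpolation=cv2.INTER_CUBIC)[:, :]
im=np.zeros((500,1200,3),np.uint8); im[:,:400]=A; im[:400,400:800]=B; im[:,800:]=C
cv2.imwrite("pics/crop1.png",cv2.resize(im,(800,333))[:,:,::-1])
# plate mask
g=cv2.cvtColor(t,cv2.COLOR_RGB2HSV); print(g[277,185:216],g[277,160])
E
```

```text
(200, 277) [0.495 0.295 0.008] 0.576
(266, 294) [0.459 0.152 0.008] 0.484
(218, 368) [0.304 0.248 0.008] 0.392
(382, 349) [ 0.345 -0.093  0.008] 0.357
[[ 24  28 146]
 [ 22  18 153]
 [ 21  12 152]
 [ 21  12 147]
 [ 21  12 149]
 [ 23  15 151]
 [ 23  14 150]
 [ 23  14 150]
 [ 23  14 150]
 [ 26  12 150]
 [ 23  14 151]
 [ 23  14 150]
 [ 26  14 149]
 [ 23  14 149]
 [ 23  14 150]
 [ 23  14 148]
 [ 23  14 149]
 [ 23  14 150]
 [ 23  14 150]
 [ 23  14 148]
 [ 23  14 150]
 [ 23  14 148]
 [ 23  14 149]
 [ 19  14 149]
 [ 20  15 149]
 [ 21  12 148]
 [ 19  14 148]
 [ 19  14 150]
 [ 23  14 145]
 [ 25  12 123]
 [ 23  23  89]] [ 24  38 163]
```

View pics/crop1.png

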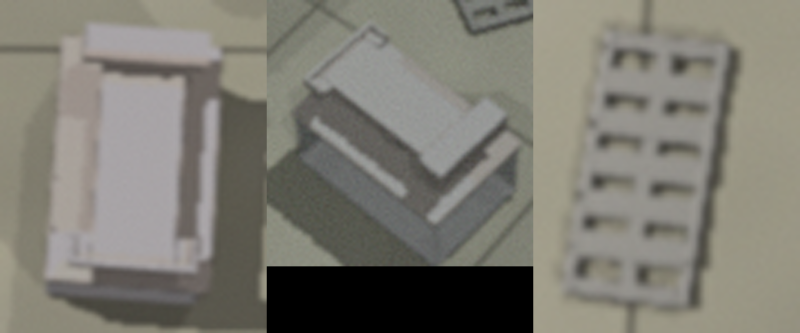

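Crop: the plate at (200,277) shows a full 6×2 slot pattern. At 0.576 m from the base (the others are 0.484, 0.392 and 0.357) it's the farthest, so it's the one meant. The dispenser's lip is at the image-top end of the dispenser (+x world) and the front stop at the bottom end.

```bash
cat >> h.py <<'E'
def rect(f,m,z,near,pose=None):
    """biggest blob's min-area rectangle near a pixel, edges cast on plane z -> centre, sides, yaw of long side"""
    m=cv2.morphologyEx(m.astype(np.uint8),cv2.MORPH_CLOSE,np.ones((7,7)));m=cv2.morphologyEx(m,cv2.MORPH_OPEN,np.ones((5,5)))
    cs=[c for c in cv2.findContours(m,0,1)[0] if cv2.contourArea(c)>150]
    c=max(cs,key=lambda c:cv2.pointPolygonTest(c,tuple(map(float,near)),True))
    P=onz(f,c.reshape(-1,2),z,pose)[:,:2]
    (x,y),(w,h),an=cv2.minAreaRect((P*1000).astype(np.float32))
    if w<h: w,h,an=h,w,an+90
    an=(an+90)%180-90
    return (x,y),(w,h),an,cv2.boundingRect(c)
E
python3 - <<'E'
from h import *
import pickle
a=pickle.load(open("a.pkl","rb")); f=a["top"][0]
g=cv2.cvtColor(f["color"],cv2.COLOR_RGB2HSV).astype(int)
print("plate",rect(f,(g[...,1]<21)&(g[...,2]>125),.008,(200,270)))
print("brush top",rect(f,(g[...,2]<40),.0685,(459,265)))
print("dish",rect(f,(g[...,1]<25)&(g[...,2]>165),.012,(455,243)))
print("dish vals",g[268,425:485].tolist()[::3])
print("seat vals",g[250,330:400:2].tolist()); print(g[200:300:3,367].tolist())
E
```

```text
plate ((493.94232177734375, 295.2745361328125), (128.93423461914062, 60.611846923828125), -6.561058044433594, (182, 248, 36, 61))
brush top ((508.9208068847656, -247.13319396972656), (67.53019714355469, 33.030723571777344), -2.8484115600585938, (451, 251, 17, 33))
dish ((565.0904541015625, -53.72882080078125), (170.97866821289062, 87.26666259765625), -7.3229217529296875, (340, 208, 47, 75))
dish vals [[26, 36, 158], [24, 36, 147], [23, 36, 127], [0, 7, 149], [18, 15, 167], [17, 30, 161], [135, 7, 69], [132, 16, 79], [130, 11, 70], [150, 16, 16], [120, 39, 13], [150, 24, 21], [120, 38, 20], [150, 13, 20], [135, 13, 40], [17, 25, 92], [14, 30, 92], [10, 12, 133], [26, 35, 147], [25, 36, 155]]
seat vals [[25, 35, 139], [24, 38, 129], [23, 36, 127], [23, 36, 128], [23, 36, 127], [20, 28, 135], [18, 20, 164], [16, 20, 167], [16, 20, 168], [16, 20, 166], [12, 24, 157], [13, 26, 154], [0, 11, 159], [162, 8, 169], [165, 6, 167], [158, 6, 168], [160, 5, 167], [165, 6, 167], [168, 8, 169], [158, 6, 167], [162, 8, 168], [158, 6, 167], [162, 8, 169], [160, 5, 168], [9, 12, 148], [14, 30, 110], [14, 30, 109], [12, 21, 121], [170, 5, 164], [165, 6, 163], [21, 24, 108], [25, 37, 90], [23, 36, 91], [25, 36, 92], [25, 33, 92]]
[[26, 34, 150], [26, 36, 141], [24, 36, 141], [160, 5, 166], [158, 6, 168], [4, 11, 167], [13, 27, 130], [9, 28, 91], [14, 20, 169], [162, 8, 168], [173, 6, 169], [158, 6, 167], [173, 6, 168], [160, 5, 167], [165, 6, 167], [160, 5, 167], [165, 6, 167], [168, 8, 169], [162, 8, 168], [160, 5, 167], [160, 5, 167], [165, 6, 169], [160, 5, 167], [158, 6, 167], [165, 6, 167], [160, 5, 168], [10, 14, 169], [0, 15, 101], [7, 25, 91], [0, 5, 99], [15, 18, 85], [25, 38, 73], [25, 36, 77], [25, 34, 142]]
```

{"api": "servo_tool", "payload": {"increments": [{"offset": [39,24.5,11],"roll": 0,"gripper": 1},{"offset": [39,24.5,11],"roll": 0,"gripper": 1},{"offset": [39,24.5,11],"roll": 0,"gripper": 1},{"offset": [39,24.5,11],"roll": 0,"gripper": 1},{"offset": [39,24.5,11],"roll": 0,"gripper": 1}]}}

```text
t: 0.65
position: [0.383, 0.4422, 0.1711]
orientation: [0.0, 0.983, -0.185, -0.0]
wrist_force: [1.1, 0.5, 1.3]
width: 0.0874
grip_force: 0.0
```

{"api": "servo_tool", "payload": {"increments": [{"offset": [39,24.5,11],"roll": 0,"gripper": 1},{"offset": [39,24.5,11],"roll": 0,"gripper": 1},{"offset": [39,24.5,11],"roll": 0,"gripper": 1},{"offset": [39,24.5,11],"roll": -0.129,"gripper": 1},{"offset": [0,0,0],"roll": -0.129,"gripper": 1}]}}

```text
t: 1.15
position: [0.4933, 0.291, 0.1256]
orientation: [0.002, 0.998, -0.057, -0.001]
wrist_force: [0.2, 0.5, -0.2]
width: 0.0877
grip_force: 0.0
```

```bash
cat >> h.py <<'E'
def to(P,yaw=None,s=None):
    """shift in tool axes (mm) and roll from the present pose to world P (m), yaw (deg)"""
    s=s or ctrl.state(); q=s["orientation"]; M=R.from_quat([q[1],q[2],q[3],q[0]]).as_matrix()
    y=np.degrees(np.arctan2(M[1,0],M[0,0])); d=M.T@(np.array(P)-s["position"])*1000
    print("t",s["t"],"pos",s["position"].round(4),"yaw",y.round(2),"F",s["wrist_force"].round(1),"w",round(s["width"],4),"-> shift",d.round(1),"roll",None if yaw is None else round(np.radians(y-yaw),3))
E
python3 - <<'E'
from h import *
f,s=grab("wrist","w1")
g=cv2.cvtColor(f["color"],cv2.COLOR_RGB2HSV).astype(int)
u=proj(f,[[.494,.295,.008]],s)[0]; print(u)
r=rect(f,(g[...,1]<21)&(g[...,2]>110),.008,u,s); print(r)
to([r[0][0]/1e3,r[0][1]/1e3,.002],r[2],s)
E
```

```text
[313.21219801 230.96728138]
((495.1626892089844, 294.5638122558594), (125.56424713134766, 60.87097930908203), -6.418487548828125, (276, 154, 75, 144))
t 1.15 pos [0.4933 0.291  0.1256] yaw -6.51 F [ 0.2  0.5 -0.2] w 0.0877 -> shift [  1.8  -4.1 123.6] roll -0.002
```

View pics/w1.png

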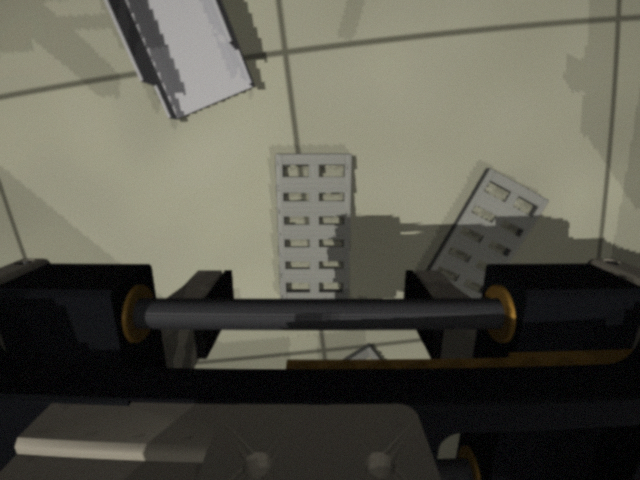

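Wrist view: the plate's top edge runs from (276,154) to (351,154), and its near end is hidden by the gripper bar at row 298. So I'll take the centre as 65 mm from the visible far edge. The scoop (180,110) and the neighbouring plate (490,230) are clear of the fingers.

{"api": "servo_tool", "payload": {"increments": [{"offset": [-0.4,-4,40],"roll": 0,"gripper": 1},{"offset": [0,0,40],"roll": 0,"gripper": 1},{"offset": [0,0,30],"roll": 0,"gripper": 1},{"offset": [0,0,8],"roll": 0,"gripper": 1},{"offset": [0,0,0],"roll": 0,"gripper": 1}]}}

```text
t: 1.7
position: [0.4917, 0.2999, 0.0088]
orientation: [0.001, 0.998, -0.057, -0.001]
wrist_force: [1.0, 0.3, 0.4]
width: 0.0876
grip_force: 0.0
```

```bash
python3 - <<'E'
from h import *
to([.493,.2948,.0015],-6.42)
E
```

```text
t 1.7 pos [0.4917 0.2999 0.0088] yaw -6.55 F [1.  0.3 0.4] w 0.0876 -> shift [1.9 4.9 7.3] roll -0.002
```

{"api": "servo_tool", "payload": {"increments": [{"offset": [1.9,4.9,5],"roll": 0,"gripper": 1},{"offset": [0,0,2.3],"roll": 0,"gripper": 1},{"offset": [0,0,0],"roll": 0,"gripper": 1}]}}

```text
t: 2.0
position: [0.4939, 0.2951, 0.0032]
orientation: [-0.001, 0.998, -0.057, 0.0]
wrist_force: [0.9, 0.3, 0.4]
width: 0.0877
grip_force: 0.0
```

{"api": "servo_tool", "payload": {"increments": [{"offset": [0,0,0],"roll": 0,"gripper": -1},{"offset": [0,0,0],"roll": 0,"gripper": -1},{"offset": [0,0,0],"roll": 0,"gripper": -1},{"offset": [0,0,0],"roll": 0,"gripper": -1},{"offset": [0,0,0],"roll": 0,"gripper": -1}], "grip_force": 30}}

```text
t: 2.5
position: [0.4936, 0.2949, 0.0024]
orientation: [-0.0, 0.998, -0.057, 0.0]
wrist_force: [0.6, 0.7, 2.9]
width: 0.0616
grip_force: 30.0
```

{"api": "servo_tool", "payload": {"increments": [{"offset": [0,0,-20],"roll": 0,"gripper": -1},{"offset": [0,0,-45],"roll": 0,"gripper": -1},{"offset": [0,0,-48],"roll": 0,"gripper": -1},{"offset": [0,0,-48],"roll": 0,"gripper": -1},{"offset": [0,0,-40],"roll": 0,"gripper": -1}]}}

```text
t: 3.0
position: [0.4935, 0.2949, 0.206]
orientation: [-0.001, 0.998, -0.057, 0.001]
wrist_force: [0.9, 1.2, -1.2]
width: 0.0614
grip_force: 30.0
```

```bash
python3 - <<'E'
from h import *
import pickle
a=pickle.load(open("a.pkl","rb")); f=a["top"][0]
t=cv2.resize(f["color"][195:300,325:405],None,fx=5,fy=5,interpolation=cv2.INTER_CUBIC)
m=((t.max(2).astype(int)-t.min(2)<9)&(t[...,0]>160)).astype(np.uint8)
m=cv2.morphologyEx(m,cv2.MORPH_OPEN,np.ones((9,9)))
for c in cv2.findContours(m,0,1)[0]:
  if cv2.contourArea(c)<1500: continue
  for z in (.11,.13):
    P=onz(f,c.reshape(-1,2)/5+[325-.4,195-.4],z)[:,:2]
    print(z,cv2.minAreaRect((P*1000).astype(np.float32)),cv2.boundingRect(c))
to([.45,-.04,.2])
E
```

```text
0.11 ((532.8789672851562, -94.61951446533203), (6.008724689483643, 80.46024322509766), 85.83492279052734) (301, 183, 22, 199)
0.13 ((528.6749267578125, -92.21315002441406), (5.898488998413086, 78.98412322998047), 85.83490753173828) (301, 183, 22, 199)
0.11 ((533.136474609375, -49.08205032348633), (54.73080825805664, 106.4402084350586), 86.04472351074219) (121, 148, 151, 266)
0.13 ((528.9276733398438, -47.51112365722656), (53.72673034667969, 104.48747253417969), 86.04472351074219) (121, 148, 151, 266)
0.11 ((612.6688842773438, -63.3935661315918), (78.06232452392578, 15.462809562683105), 85.87371063232422) (133, 63, 194, 49)
0.13 ((607.0010986328125, -61.56007766723633), (76.63021087646484, 15.179183959960938), 85.87369537353516) (133, 63, 194, 49)
t 3.0 pos [0.4935 0.2949 0.206 ] yaw -6.51 F [ 0.9  1.2 -1.2] w 0.0614 -> shift [ -5.3 337.6   5.6] roll None
```

{"api": "servo_tool", "payload": {"increments": [{"offset": [2.8,48,0],"roll": 0,"gripper": -1},{"offset": [2.8,48,0],"roll": 0,"gripper": -1},{"offset": [2.8,48,0],"roll": 0,"gripper": -1},{"offset": [2.8,48,0],"roll": 0,"gripper": -1},{"offset": [2.8,48,0],"roll": 0,"gripper": -1}]}}

```text
t: 3.5
position: [0.4794, 0.0531, 0.2032]
orientation: [-0.0, 0.998, -0.057, -0.0]
wrist_force: [0.8, -0.4, -1.5]
width: 0.0609
grip_force: 30.0
```

{"api": "servo_tool", "payload": {"increments": [{"offset": [2.8,48,0],"roll": 0,"gripper": -1},{"offset": [2.8,48,0],"roll": 0,"gripper": -1},{"offset": [0,0,0],"roll": -0.044,"gripper": -1},{"offset": [0,0,0],"roll": 0,"gripper": -1}]}}

```text
t: 3.9
position: [0.4743, -0.0426, 0.2031]
orientation: [-0.0, 0.999, -0.036, -0.0]
wrist_force: [0.2, 1.0, -1.5]
width: 0.0615
grip_force: 30.0
```

```bash
python3 - <<'E'
from h import *
import pickle
f,s=grab("wrist","w2"); pickle.dump((f,s),open("w2.pkl","wb"))
to([.535,-.05,.2],-4,s)
for p in [[.535,-.05,.11],[.59,-.053,.123]]: print(proj(f,[p],s))
E
```

```text
t 3.9 pos [ 0.4743 -0.0426  0.2031] yaw -4.14 F [ 0.2  1.  -1.5] w 0.0615 -> shift [61.1  3.   3.1] roll -0.002
[[322.34745887 159.54458885]]
[[321.25756121  75.57923784]]
```

View pics/w2.png

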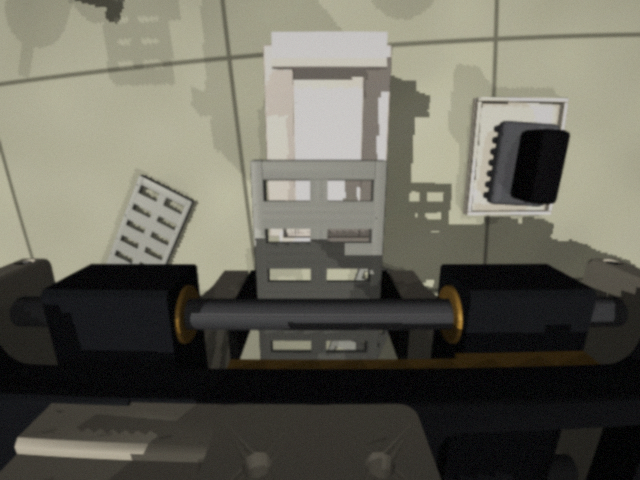

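Wrist view: the held plate's far edge is at row 160, cols 252–385. The seat strip spans cols 295–363 above it. The lip/mouth front edge is at about row 66, cols 265–389. The brush in its dish is at (540,165). I'll take the edges more finely.

```bash
python3 - <<'E'
from h import *
import pickle
f,s=pickle.load(open("w2.pkl","rb")); g=cv2.GaussianBlur(cv2.cvtColor(f["color"],cv2.COLOR_RGB2GRAY),(3,3),0).astype(float)
def edge(line,lo,hi,sign):
    d=np.diff(line[lo:hi])*sign; i=d.argmax(); return lo+i+.5
L=np.array([(edge(g[v],280,312,1),v) for v in range(95,152,4)]);Rr=np.array([(edge(g[v],345,378,-1),v) for v in range(95,152,4)])
print(L[:,0],Rr[:,0])
q=s["orientation"]; M=R.from_quat([q[1],q[2],q[3],q[0]]).as_matrix()
tool=lambda P:((P-s["position"])@M)*1000
l=onz(f,L,.11,s);r=onz(f,Rr,.11,s)
for n,P in(("L",l),("R",r)):
    k=np.polyfit(tool(P)[:,0],tool(P)[:,1],1); print(n,"slope deg",np.degrees(np.arctan(k[0])),"y at x=80",np.polyval(k,80))
T=[(u,edge(g[:,u],50,78,-1)) for u in range(300,370,8)]; print("lip front rows",[t[1] for t in T])
print("mouth z.128",tool(onz(f,T,.128,s)).round(1)[:,:2].tolist())
Pe=[(u,edge(g[:,u],150,170,-1)) for u in range(300,360,8)]
print(Pe); zc=s["position"][2]+.0016
print("plate far edge top",tool(onz(f,Pe,zc+.004,s)).round(1)[:,:2].tolist())
for v in (170,185,215): print(v,g[v,246:262].astype(int),g[v,376:392].astype(int))
for v in (40,50,60): print(v,g[v,262:280].astype(int),g[v,382:396].astype(int))
print(g[25:90,330].astype(int))
E
```

```text
[293.5 293.5 293.5 293.5 293.5 293.5 294.5 294.5 294.5 294.5 294.5 294.5
 294.5 294.5 294.5] [362.5 362.5 362.5 362.5 362.5 362.5 361.5 361.5 361.5 361.5 361.5 361.5
 361.5 361.5 360.5]
L slope deg -0.4477371066245113 y at x=80 -17.295925301477094
R slope deg 0.1351576863608812 y at x=80 31.281119044400363
lip front rows [np.float64(66.5), np.float64(66.5), np.float64(66.5), np.float64(66.5), np.float64(66.5), np.float64(66.5), np.float64(66.5), np.float64(66.5), np.float64(66.5)]
mouth z.128 [[120.7, -11.7], [120.7, -6.6], [120.7, -1.4], [120.7, 3.7], [120.7, 8.9], [120.7, 14.0], [120.7, 19.2], [120.7, 24.3], [120.8, 29.5]]
[(300, np.float64(158.5)), (308, np.float64(158.5)), (316, np.float64(158.5)), (324, np.float64(158.5)), (332, np.float64(158.5)), (340, np.float64(158.5)), (348, np.float64(159.5)), (356, np.float64(158.5))]
plate far edge top [[65.5, -8.1], [65.5, -4.5], [65.5, -0.9], [65.5, 2.7], [65.5, 6.2], [65.5, 9.8], [65.1, 13.4], [65.5, 17.0]]
170 [154 159 159 155 150 152 158 161 159 156 153 150 147 145 141 137] [139 143 143 142 141 140 140 138 132 121 105  95  94  96  9
[... 248 characters left out ...]
2  92  92  95  96  96  96  96]
40 [157 156 156 156 156 156 156 158 165 176 186 192 194 195 195 196 195 195] [195 195 195 192 187 179 172 168 167 167 167 166 166 165]
50 [154 164 179 191 195 195 195 196 195 196 196 196 196 196 196 196 196 196] [195 196 196 196 196 197 196 190 177 164 160 164 169 170]
60 [162 170 181 191 194 195 196 197 196 196 196 195 195 195 195 195 194 195] [194 194 193 186 168 142 123 119 126 142 159 168 171 171]
[152 153 154 155 157 163 175 187 193 195 196 196 195 195 196 196 196 196
 196 196 196 196 196 196 196 196 196 197 197 197 196 195 195 195 195 195
 195 195 194 191 179 153 125 106 100  99  99  99  99  99  98  98 102 115
 144 175 192 196 196 197 197 197 197 197 197]
```

{"api": "servo_tool", "payload": {"increments": [{"offset": [49,7,0],"roll": 0,"gripper": -1},{"offset": [0,0,30],"roll": 0,"gripper": -1},{"offset": [0,0,30],"roll": 0,"gripper": -1},{"offset": [0,0,14],"roll": 0,"gripper": -1},{"offset": [0,0,0],"roll": 0,"gripper": -1}], "grip_force": 40}}

```text
t: 4.45
position: [0.5218, -0.0507, 0.1268]
orientation: [0.001, 0.999, -0.035, -0.002]
wrist_force: [-0.7, 0.1, -2.1]
width: 0.0615
grip_force: 40.0
```

```bash
python3 - <<'E'
from h import *
import pickle
A=grab("wrist"); B=grab("scene"); pickle.dump((A,B),open("w3.pkl","wb")); to([.535,-.05,.1164],None,A[1])
c=cv2.resize(B[0]["color"][215:315,255:365],(440,400),interpolation=cv2.INTER_CUBIC)
im=np.zeros((400,800,3),np.uint8); im[:,:440]=c; im[:,440:]=cv2.resize(A[0]["color"][0:240,210:426],(360,400))
cv2.imwrite("pics/c3.png",im[:,:,::-1])
E
```

```text
t 4.45 pos [ 0.5218 -0.0507  0.1268] yaw -3.97 F [-0.7  0.1 -2.1] w 0.0615 -> shift [13.2 -1.6 10.3] roll None
```

View pics/c3.png

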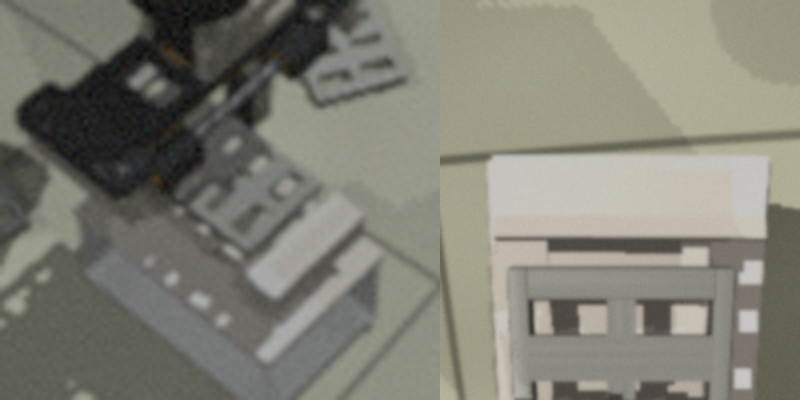

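The right crop shows the plate's far edge (row ~161 full-frame) just in front of the mouth edge (row ~143), near-parallel to it and roughly centred between the lip's ends. I'll measure both.

```bash
python3 - <<'E'
from h import *
import pickle
(f,s),_=pickle.load(open("w3.pkl","rb")); g=cv2.GaussianBlur(cv2.cvtColor(f["color"],cv2.COLOR_RGB2GRAY),(3,3),0).astype(float)
q=s["orientation"]; M=R.from_quat([q[1],q[2],q[3],q[0]]).as_matrix()
tool=lambda P:((P-s["position"])@M)*1000
def edge(line,lo,hi,sign):
    d=np.diff(line[lo:hi])*sign; return lo+d.argmax()+.5
T=[(u,edge(g[:,u],132,150,-1)) for u in (280,300,320,340,355)]; print("mouth",tool(onz(f,T,.128,s)).round(1)[:,:2].tolist())
z=s["position"][2]+.0056
T=[(u,edge(g[:,u],152,168,-1)) for u in (280,300,320,340)]; print("plate end",T,tool(onz(f,T,z,s)).round(1)[:,:2].tolist())
for v in (168,190,225): 
  print(v,g[v,244:262].astype(int).tolist(),g[v,376:396].astype(int).tolist())
for v in (100,120,135): print(v,g[v,232:250].astype(int).tolist(),g[v,400:416].astype(int).tolist())
for c in (240,407): print(tool(onz(f,[(c,135)],.128,s)),tool(onz(f,[(c,97)],.130,s)))
for c in (252,386): print(tool(onz(f,[(c,190)],z,s)))
E
```

```text
mouth [[73.0, -17.3], [72.9, -8.2], [72.5, 0.9], [72.5, 10.0], [72.5, 16.8]]
plate end [(280, np.float64(158.5)), (300, np.float64(158.5)), (320, np.float64(158.5)), (340, np.float64(158.5))] [[65.6, -17.0], [65.5, -8.0], [65.5, 0.9], [65.5, 9.8]]
168 [185, 185, 185, 185, 182, 173, 161, 156, 157, 158, 157, 154, 152, 148, 146, 144, 138, 133] [137, 141, 141, 140, 139, 138, 136, 135, 131, 121, 111, 112, 131, 159, 180, 191, 194, 194, 194, 194]
190 [194, 197, 197, 197, 197, 193, 183, 167, 158, 158, 159, 158, 155, 151, 147, 144, 142, 133] [141, 141, 140, 138, 137, 136, 136, 131, 121, 110, 107, 115, 134, 160, 183, 194, 197, 198, 198, 198]
225 [170, 185, 193, 196, 194, 190, 185, 178, 169, 162, 162, 164, 161, 157, 153, 150, 147, 144] [141, 140, 139, 137, 135, 131, 122, 112, 111, 127, 155, 181, 194, 197, 197, 198, 198, 198, 196, 187]
100 [160, 159, 159, 158, 159, 167, 179, 189, 194, 195, 195, 195, 195, 195, 195, 196, 196, 196] [195, 196, 196, 196, 195, 192, 181, 167, 159, 163, 168, 171, 171, 171, 169, 170]
120 [162, 162, 162, 162, 161, 164, 172, 183, 191, 195, 196, 195, 196, 196, 196, 196, 196, 196] [196, 195, 195, 194, 186, 169, 155, 154, 161, 166, 167, 168, 168, 168, 169, 170]
135 [161, 162, 162, 162, 162, 161, 164, 173, 184, 190, 191, 190, 188, 187, 188, 187, 187, 187] [194, 194, 194, 191, 180, 154, 122, 101, 93, 92, 92, 93, 93, 93, 92, 92]
[[ 75.90691329 -35.30484791  -1.61890933]] [[ 91.85446441 -33.9724466   -3.69440232]]
[[75.89909178 40.27280695 -1.52893596]] [[91.86079683 38.78528041 -3.60785298]]
[[ 51.51525719 -30.21006402  -5.88492475]]
[[51.48094028 31.06658885 -5.81184121]]
```

{"api": "servo_tool", "payload": {"increments": [{"offset": [0,1.5,4],"roll": 0,"gripper": -1},{"offset": [0,0,3],"roll": 0,"gripper": -1},{"offset": [0,0,0],"roll": 0,"gripper": -1}]}}

```text
t: 4.85
position: [0.5231, -0.053, 0.1224]
orientation: [-0.0, 0.999, -0.035, 0.0]
wrist_force: [0.9, -0.5, -1.4]
width: 0.061
grip_force: 40.0
```

{"api": "servo_tool", "payload": {"increments": [{"offset": [0,0,1],"roll": 0,"gripper": -1},{"offset": [0,0,0],"roll": 0,"gripper": -1},{"offset": [0,0,0],"roll": 0,"gripper": -1}]}}

```text
t: 5.15
position: [0.5232, -0.0532, 0.1214]
orientation: [-0.0, 0.999, -0.035, 0.0]
wrist_force: [-0.2, -0.5, -1.2]
width: 0.061
grip_force: 40.0
```

{"api": "servo_tool", "payload": {"increments": [{"offset": [0,0,1],"roll": 0,"gripper": -1},{"offset": [0,0,0],"roll": 0,"gripper": -1},{"offset": [0,0,0],"roll": 0,"gripper": -1}]}}

```text
t: 5.45
position: [0.5231, -0.0532, 0.1202]
orientation: [0.0, 0.999, -0.035, -0.0]
wrist_force: [-0.2, 0.4, -1.1]
width: 0.0609
grip_force: 40.0
```

{"api": "servo_tool", "payload": {"increments": [{"offset": [0,0,1],"roll": 0,"gripper": -1},{"offset": [0,0,1],"roll": 0,"gripper": -1},{"offset": [0,0,0],"roll": 0,"gripper": -1}]}}

```text
t: 5.75
position: [0.523, -0.0531, 0.1181]
orientation: [0.0, 0.999, -0.035, -0.0]
wrist_force: [0.5, -0.0, -1.5]
width: 0.061
grip_force: 40.0
```

{"api": "servo_tool", "payload": {"increments": [{"offset": [0,0,1],"roll": 0,"gripper": -1},{"offset": [0,0,0],"roll": 0,"gripper": -1},{"offset": [0,0,0],"roll": 0,"gripper": -1}]}}

```text
t: 6.05
position: [0.5231, -0.0531, 0.1172]
orientation: [0.0, 0.999, -0.035, -0.0]
wrist_force: [-0.2, 0.6, -1.4]
width: 0.0611
grip_force: 40.0
```

{"api": "servo_tool", "payload": {"increments": [{"offset": [0,0,1],"roll": 0,"gripper": -1},{"offset": [0,0,0],"roll": 0,"gripper": -1},{"offset": [0,0,0],"roll": 0,"gripper": -1}]}}

```text
t: 6.35
position: [0.5231, -0.0531, 0.1162]
orientation: [0.0, 0.999, -0.035, -0.0]
wrist_force: [-0.5, 0.8, -0.6]
width: 0.0615
grip_force: 40.0
```

{"api": "servo_tool", "payload": {"increments": [{"offset": [0,0,0.7],"roll": 0,"gripper": -1},{"offset": [0,0,0],"roll": 0,"gripper": -1},{"offset": [0,0,0],"roll": 0,"gripper": -1}]}}

```text
t: 6.65
position: [0.5231, -0.0531, 0.1156]
orientation: [0.0, 0.999, -0.035, -0.0]
wrist_force: [-0.4, -0.0, -1.6]
width: 0.0614
grip_force: 40.0
```

{"api": "servo_tool", "payload": {"increments": [{"offset": [0,0,0.7],"roll": 0,"gripper": -1},{"offset": [0,0,0],"roll": 0,"gripper": -1},{"offset": [0,0,0],"roll": 0,"gripper": -1}]}}

```text
t: 6.95
position: [0.5231, -0.0531, 0.1149]
orientation: [0.0, 0.999, -0.035, -0.0]
wrist_force: [0.3, -0.3, -0.4]
width: 0.0612
grip_force: 40.0
```

{"api": "servo_tool", "payload": {"increments": [{"offset": [0,0,0.7],"roll": 0,"gripper": -1},{"offset": [0,0,0],"roll": 0,"gripper": -1},{"offset": [0,0,0],"roll": 0,"gripper": -1}]}}

```text
t: 7.25
position: [0.5231, -0.0531, 0.1142]
orientation: [0.0, 0.999, -0.035, -0.0]
wrist_force: [1.0, -0.6, 0.6]
width: 0.061
grip_force: 40.0
```

{"api": "servo_tool", "payload": {"increments": [{"offset": [0,0,0.7],"roll": 0,"gripper": -1},{"offset": [0,0,0],"roll": 0,"gripper": -1},{"offset": [0,0,0],"roll": 0,"gripper": -1}]}}

```text
t: 7.55
position: [0.5231, -0.0531, 0.1136]
orientation: [-0.0, 0.999, -0.035, 0.0]
wrist_force: [-1.0, 0.6, 3.3]
width: 0.0613
grip_force: 40.0
```

```bash
python3 - <<'E'
from h import *
F=[]
for i in range(3):
  f,s=grab("wrist"); F.append(np.r_[s["wrist_force"],s["moment"]]); 
print(np.mean(F,0).round(2),s["position"])
g=cv2.GaussianBlur(cv2.cvtColor(f["color"],cv2.COLOR_RGB2GRAY),(3,3),0).astype(int)
print(g[125:172,330].tolist())
E
```

```text
[-1.62  0.22  2.83  0.12  0.63 -0.01] [ 0.52308143 -0.05312491  0.11355591]
[191, 190, 190, 190, 191, 191, 191, 190, 189, 188, 187, 187, 187, 187, 187, 188, 187, 187, 187, 187, 183, 168, 136, 98, 74, 68, 70, 72, 80, 103, 135, 159, 167, 158, 138, 121, 118, 126, 134, 138, 139, 140, 141, 141, 140, 139, 137]
```

{"api": "servo_tool", "payload": {"increments": [{"offset": [0,0,-0.4],"roll": 0,"gripper": -1},{"offset": [4,0,0],"roll": 0,"gripper": -1},{"offset": [4,0,0],"roll": 0,"gripper": -1},{"offset": [3,0,0],"roll": 0,"gripper": -1},{"offset": [0,0,0],"roll": 0,"gripper": -1}]}}

```text
t: 8.2
position: [0.5349, -0.0539, 0.1138]
orientation: [0.0, 0.999, -0.035, 0.0]
wrist_force: [-0.5, 0.5, 1.5]
width: 0.0613
grip_force: 40.0
```

{"api": "servo_tool", "payload": {"increments": [{"offset": [2,0,0],"roll": 0,"gripper": -1},{"offset": [2,0,0],"roll": 0,"gripper": -1},{"offset": [0,0,0],"roll": 0,"gripper": -1}]}}

```text
t: 8.5
position: [0.5384, -0.0542, 0.1139]
orientation: [0.0, 0.999, -0.035, 0.0]
wrist_force: [-0.6, -0.2, 1.8]
width: 0.0607
grip_force: 40.0
```

{"api": "servo_tool", "payload": {"increments": [{"offset": [2,0,0],"roll": 0,"gripper": -1},{"offset": [2,0,0],"roll": 0,"gripper": -1},{"offset": [0,0,0],"roll": 0,"gripper": -1}]}}

```text
t: 8.8
position: [0.5426, -0.0543, 0.1137]
orientation: [-0.0, 0.999, -0.035, 0.0]
wrist_force: [-0.1, 0.2, -1.7]
width: 0.061
grip_force: 40.0
```

{"api": "servo_tool", "payload": {"increments": [{"offset": [2,0,0],"roll": 0,"gripper": -1},{"offset": [1.5,0,0],"roll": 0,"gripper": -1},{"offset": [0,0,0],"roll": 0,"gripper": -1}]}}

```text
t: 9.1
position: [0.5459, -0.0546, 0.1137]
orientation: [0.0, 0.999, -0.035, 0.0]
wrist_force: [0.8, -0.1, -1.2]
width: 0.0616
grip_force: 40.0
```

```bash
python3 - <<'E'
from h import *
f,s=grab("wrist"); print(s["wrist_force"].round(1),s["moment"].round(2),s["position"])
q=s["orientation"]; M=R.from_quat([q[1],q[2],q[3],q[0]]).as_matrix()
g=cv2.GaussianBlur(cv2.cvtColor(f["color"],cv2.COLOR_RGB2GRAY),(3,3),0).astype(int)
print(g[140:250,318].tolist()); 
for v in(185,205): print(np.abs(np.diff(g[v,232:262])).tolist(),np.abs(np.diff(g[v,380:412])).tolist())
cv2.imwrite("pics/c4.png",cv2.resize(f["color"][130:380,200:440],(576,600))[:,:,::-1])
E
```

```text
[ 0.8 -0.1 -1.2] [-0.01  0.02 -0.04] [ 0.54586454 -0.05463895  0.11374082]
[170, 181, 187, 190, 191, 190, 189, 186, 183, 184, 186, 189, 189, 190, 190, 191, 191, 190, 190, 189, 189, 189, 188, 188, 188, 188, 188, 189, 189, 188, 188, 189, 188, 188, 188, 188, 188, 187, 187, 187, 187, 187, 187, 187, 187, 187, 185, 184, 183, 184, 184, 184, 184, 185, 185, 185, 184, 183, 177, 158, 122, 85, 68, 76, 97, 115, 126, 132, 134, 135, 133, 132, 131, 133, 134, 134, 135, 135, 135, 132, 130, 130, 131, 131, 132, 132, 132, 132, 132, 133, 133, 133, 133, 133, 132, 128, 116, 94, 74, 63, 62, 62, 63, 63, 65, 69, 73, 77, 78, 78]
[10, 10, 5, 2, 1, 1, 0, 0, 1, 0, 0, 1, 1, 0, 0, 1, 0, 0, 0, 0, 0, 1, 0, 0, 1, 0, 0, 0, 0] [0, 0, 0, 0, 0, 0, 0, 2, 0, 2, 1, 0, 0, 1, 1, 0, 0, 0, 1, 0, 3, 9, 21, 28, 22, 8, 2, 0, 0, 1, 0]
[2, 6, 7, 6, 4, 1, 0, 1, 1, 1, 0, 1, 1, 1, 0, 0, 1, 4, 9, 12, 7, 3, 4, 4, 4, 3, 3, 2, 1] [0, 3, 7, 9, 1, 6, 7, 2, 1, 1, 2, 1, 0, 0, 1, 0, 0, 1, 0, 2, 2, 4, 4, 4, 3, 1, 1, 1, 0, 1, 1]
```

View pics/c4.png

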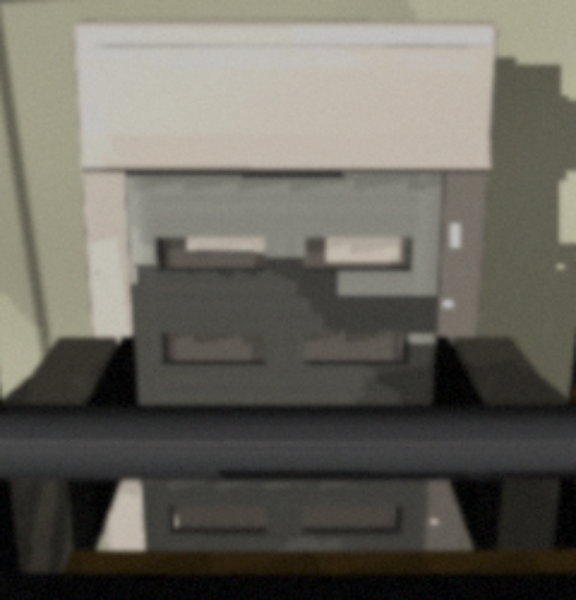

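The plate's back edge is under the lip and it's centred between the cheeks. The contact force vanished at x=0.5426, so the front edge has passed the stop. Now I'll lower it.

{"api": "servo_tool", "payload": {"increments": [{"offset": [0,0,1.5],"roll": 0,"gripper": -1},{"offset": [0,0,1],"roll": 0,"gripper": -1},{"offset": [0,0,0],"roll": 0,"gripper": -1}]}}

```text
t: 9.45
position: [0.5457, -0.0547, 0.1116]
orientation: [0.0, 0.999, -0.035, 0.0]
wrist_force: [-0.9, 0.3, 2.2]
width: 0.0612
grip_force: 40.0
```

{"api": "servo_tool", "payload": {"increments": [{"offset": [0,0,1],"roll": 0,"gripper": -1},{"offset": [0,0,0.5],"roll": 0,"gripper": -1},{"offset": [0,0,0],"roll": 0,"gripper": -1}]}}

```text
t: 9.75
position: [0.5457, -0.0547, 0.11]
orientation: [-0.0, 0.999, -0.035, 0.0]
wrist_force: [-1.1, -0.5, 3.1]
width: 0.0612
grip_force: 40.0
```

```bash
python3 - <<'E'
from h import *
F=[]
for i in range(4):
  f,s=grab("wrist"); F.append(np.r_[s["wrist_force"],s["moment"]])
print(np.mean(F,0).round(2),s["position"])
f,s=grab("top"); t=f["color"]
f2,_=grab("scene")
A=cv2.resize(t[200:300,325:405],(400,500),interpolation=cv2.INTER_CUBIC)
B=cv2.resize(f2["color"][225:325,265:345],(400,500),interpolation=cv2.INTER_CUBIC)
cv2.imwrite("pics/c5.png",np.hstack([A,B])[:,:,::-1])
E
```

```text
[-0.84  0.28  3.27  0.1   0.22  0.02] [ 0.54572449 -0.05467826  0.11000511]
```

View pics/c5.png

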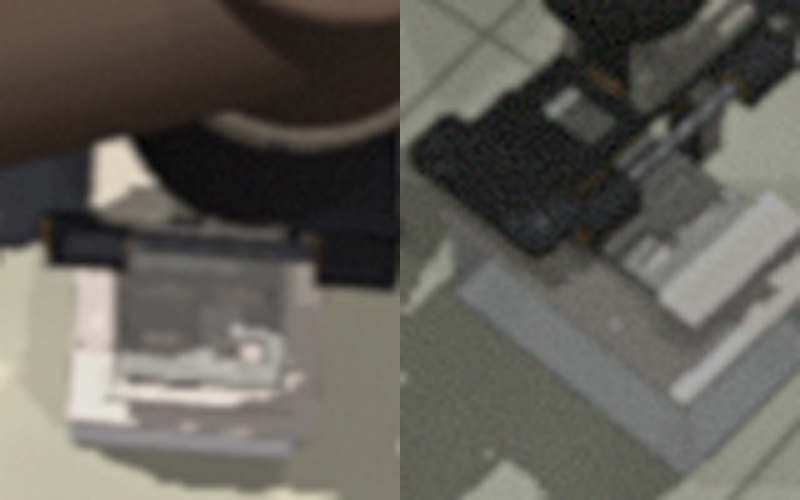

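Top crop: the front stop shows as a white band (200,388) just in front of the plate's end (row 378). The contact moment is now small, so the load is central and the plate is bearing on the seat. Releasing.

{"api": "servo_tool", "payload": {"increments": [{"offset": [0,0,0],"roll": 0,"gripper": 0},{"offset": [0,0,0],"roll": 0,"gripper": 0.6},{"offset": [0,0,0],"roll": 0,"gripper": 1},{"offset": [0,0,0],"roll": 0,"gripper": 1}]}}

```text
t: 10.45
position: [0.5453, -0.0547, 0.1095]
orientation: [0.0, 0.999, -0.035, -0.0]
wrist_force: [0.5, 0.3, 0.3]
width: 0.0795
grip_force: 0.0
```

{"api": "servo_tool", "payload": {"increments": [{"offset": [0,0,-10],"roll": 0,"gripper": 1},{"offset": [0,0,-40],"roll": 0,"gripper": 1},{"offset": [0,0,-45],"roll": 0,"gripper": 1},{"offset": [-48,0,0],"roll": 0,"gripper": 1},{"offset": [0,0,0],"roll": 0,"gripper": 1}]}}

```text
t: 10.95
position: [0.494, -0.0514, 0.2066]
orientation: [-0.001, 0.999, -0.035, 0.001]
wrist_force: [0.3, -0.3, -0.2]
width: 0.0875
grip_force: 0.0
```

```bash
python3 - <<'E'
from h import *
import pickle
A=grab("wrist"); T=grab("top");S=grab("scene"); pickle.dump((A,T,S),open("w6.pkl","wb"))
to([.545,-.054,.2],None,A[1])
im=np.zeros((500,800,3),np.uint8)
im[:,:480]=cv2.resize(A[0]["color"][0:300,180:468],(480,500)); im[:400,480:]=cv2.resize(S[0]["color"][230:330,265:345],(320,400),interpolation=cv2.INTER_CUBIC)
cv2.imwrite("pics/c6.png",im[:,:,::-1])
E
```

```text
t 10.95 pos [ 0.494  -0.0514  0.2066] yaw -4.03 F [ 0.3 -0.3 -0.2] w 0.0875 -> shift [51.  -1.   6.7] roll None
```

View pics/c6.png

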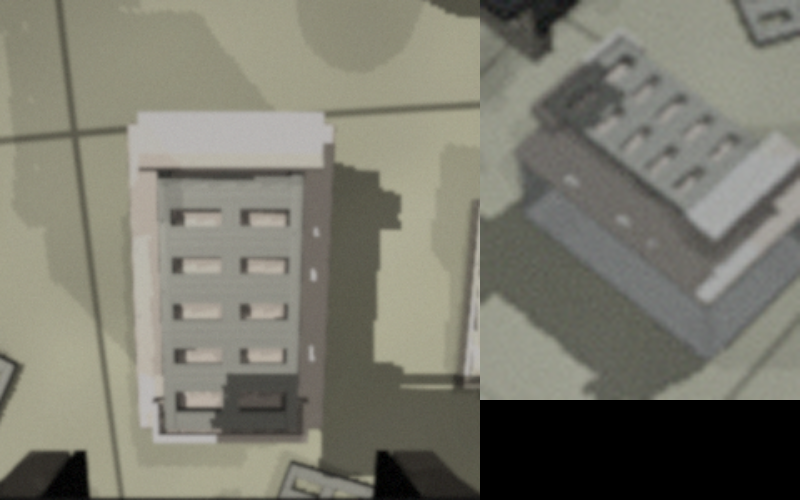

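Wrist crop: the plate lies inside the seat, with the lip over its back edge, the front stop visible at rows 433–442, and even width at both ends. It's flat. I'll get the plate centre for pressing and move on to the brush.

```bash
python3 - <<'E'
from h import *
import pickle
(f,s),_,_=pickle.load(open("w6.pkl","rb")); g=cv2.GaussianBlur(cv2.cvtColor(f["color"],cv2.COLOR_RGB2GRAY),(3,3),0).astype(float)
sc=.6; z=.1175
P=onz(f,[(180+162*sc,400*sc),(180+302*sc,400*sc),(180+160*sc,200*sc),(180+301*sc,200*sc),(180+190*sc,433*sc),(180+280*sc,433*sc)],z,s); print((P*1000).round(1)[:,:2].tolist())
print("mouth",(onz(f,[(180+232*sc,167*sc)],.126,s)*1000).round(1))
to([.509,-.247,.2],-3.4,s)
E
```

```text
[[497.0, -19.7], [492.5, -84.2], [584.7, -27.7], [580.5, -87.3], [480.0, -31.2], [477.1, -73.3]]
mouth [[594.6 -59.  126. ]]
t 10.95 pos [ 0.494  -0.0514  0.2066] yaw -4.03 F [ 0.3 -0.3 -0.2] w 0.0875 -> shift [ 28.7 194.1   6.3] roll -0.011
```

{"api": "servo_tool", "payload": {"increments": [{"offset": [7,48.5,0],"roll": 0,"gripper": 1},{"offset": [7,48.5,0],"roll": 0,"gripper": 1},{"offset": [7,48.5,5],"roll": 0,"gripper": 1},{"offset": [7,48.5,25],"roll": -0.011,"gripper": 1},{"offset": [0,0,0],"roll": 0,"gripper": 1}]}}

```text
t: 11.6
position: [0.5105, -0.2465, 0.1733]
orientation: [-0.0, 0.999, -0.032, -0.003]
wrist_force: [-0.7, 1.2, -0.7]
width: 0.0876
grip_force: 0.0
```

```bash
python3 - <<'E'
from h import *
f,s=grab("wrist","w7"); g=cv2.cvtColor(f["color"],cv2.COLOR_RGB2HSV).astype(int)
u=proj(f,[[.509,-.247,.0685]],s)[0]; print(u)
to([.509,-.247,.0335],None,s)
print(rect(f,g[...,2]<40,.0685,u,s)); print(rect(f,(g[...,2]<105),.0285,u,s))
v=int(u[1]);print(g[v,200:440:4,2].tolist()); print(g[60:300:4,int(u[0]),2].tolist())
E
```

```text
[319.12388648 236.55946585]
t 11.6 pos [ 0.5105 -0.2465  0.1733] yaw -3.64 F [-0.7  1.2 -0.7] w 0.0876 -> shift [ -0.7   0.7 139.8] roll None
((516.60986328125, -252.58145141601562), (67.0036849975586, 26.713829040527344), -6.864845275878906, (308, 186, 36, 81))
((393.822509765625, -239.7833251953125), (835.910888671875, 450.5717468261719), 86.3967514038086, (0, 104, 640, 376))
[88, 92, 90, 94, 91, 94, 172, 178, 178, 172, 175, 174, 170, 176, 170, 173, 173, 161, 154, 157, 149, 137, 188, 127, 73, 78, 72, 54, 13, 22, 21, 15, 6, 13, 7, 36, 45, 44, 51, 123, 99, 87, 101, 92, 88, 89, 88, 89, 89, 88, 90, 87, 88, 88, 92, 89, 90, 85, 86, 87]
[166, 166, 164, 166, 167, 138, 121, 166, 168, 166, 166, 169, 164, 170, 168, 167, 167, 167, 168, 159, 151, 150, 180, 171, 188, 186, 189, 191, 188, 67, 81, 68, 6, 14, 25, 26, 23, 26, 18, 22, 19, 25, 14, 19, 21, 18, 4, 8, 2, 6, 4, 16, 135, 165, 167, 168, 166, 167, 151, 151]
```

View pics/w7.png

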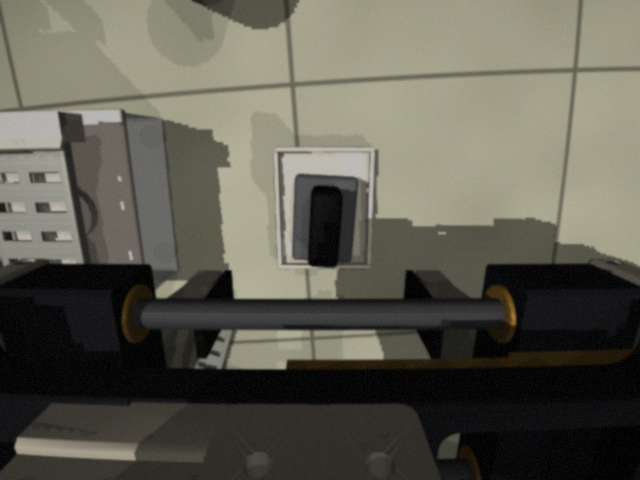

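Wrist view: the dish rim is at (275–376, 148–268), the brush block at (293–360, 174–262) and the dark grip bar at (308–344, 186–266). I'll cross-check the brush centre from the block and rim.

```bash
python3 - <<'E'
from h import *
f,s=grab("wrist")
P=lambda px,z:(onz(f,px,z,s)[:,:2]*1000).round(1)
for n,px,z in (("rim",[(275,148),(376,148),(371,268),(277,268)],.012),("block",[(294,175),(357,178),(354,262),(293,259)],.0285)):
  p=P(px,z); print(n,p.tolist(),p.mean(0))
  print(np.degrees(np.arctan2(*(p[0]-p[3])[::-1])),np.degrees(np.arctan2(*(p[1]-p[2])[::-1])), np.linalg.norm(p-np.roll(p,1,0),axis=1))
g=cv2.cvtColor(f["color"],cv2.COLOR_RGB2HSV).astype(int)[...,2]
E_=[]
for v in range(200,256,5):
  d=np.where(g[v,300:350]<45)[0]; E_.append((300+d[0],300+d[-1]+1,v))
E_=np.array(E_); l=P(E_[:,[0,2]],.0685); r=P(E_[:,[1,2]],.0685); m=(l+r)/2
k=np.polyfit(m[:,0],m[:,1],1); print("bar midline yaw",np.degrees(np.arctan(k[0])),"y at 515",np.polyval(k,515),"w",(l-r)[:,1])
to([.5155,-.2525,.0365],-3.6)
E
```

```text
rim [[581.5, -208.9], [575.6, -302.8], [456.7, -295.4], [462.8, -199.4]] [ 519.15  -251.625]
-4.575839752433648 -3.5613339094501875 [119.07955324  94.08517418 119.13005498  96.19360686]
block [[556.9, -225.8], [550.6, -282.3], [470.5, -276.8], [477.3, -218.2]] [ 513.825 -250.775]
-5.453918888591275 -3.928001669092178 [79.96199097 56.85015391 80.28860442 58.99321995]
bar midline yaw -4.229151644783831 y at 515 -254.7823907882115 w [27.8 28.7 30.5 30.6 29.9 27.6 30.9 31.8 32.  31.4 33.2 33.3]
t 11.7 pos [ 0.5115 -0.2437  0.1756] yaw -3.54 F [ 0.7  1.1 -0.1] w 0.0879 -> shift [  5.    8.5 139.1] roll 0.001
```

```bash
python3 - <<'E'
from h import *
for i in range(2):
  f,s=grab("wrist"); print(s["position"],np.abs(s["joint_velocities"]).max().round(3))
  g=cv2.cvtColor(f["color"],cv2.COLOR_RGB2HSV).astype(int)
  u=proj(f,[[.5155,-.2525,.0685]],s)[0]
  print("bar",rect(f,g[...,2]<40,.0685,u,s))
  v=g[...,2]; b=(v<105)&(v>=0); b[:, :260]=0; b[:,380:]=0; b[275:]=0
  # block left/right edges
  row=v[240]; print(row[280:372].tolist()) if i else 0
E
```

```text
[ 0.51151067 -0.24374355  0.17558553] 0.041
bar ((516.6438598632812, -252.5643310546875), (66.91372680664062, 26.813045501708984), -6.4361724853515625, (312, 187, 36, 80))
[ 0.51199021 -0.24286909  0.17651054] 0.031
bar ((516.7095947265625, -252.7012481689453), (66.94448852539062, 26.867429733276367), -6.9528045654296875, (313, 187, 35, 80))
[156, 172, 181, 183, 159, 116, 105, 115, 142, 174, 188, 190, 185, 181, 176, 164, 131, 93, 77, 80, 84, 81, 79, 78, 71, 68, 69, 70, 72, 71, 70, 65, 53, 33, 18, 10, 15, 13, 18, 19, 21, 15, 17, 19, 21, 14, 13, 7, 11, 12, 8, 8, 7, 10, 9, 1, 8, 7, 9, 10, 2, 10, 11, 24, 38, 44, 46, 46, 43, 45, 45, 47, 40, 45, 42, 46, 72, 107, 114, 120, 121, 119, 115, 106, 99, 99, 92, 86, 79, 67, 78, 97]
```

{"api": "servo_tool", "payload": {"increments": [{"offset": [5.2,9.4,0],"roll": 0.034,"gripper": 1},{"offset": [0,0,40],"roll": 0,"gripper": 1},{"offset": [0,0,45],"roll": 0,"gripper": 1},{"offset": [0,0,40],"roll": 0,"gripper": 1},{"offset": [0,0,0],"roll": 0,"gripper": 1}]}}

```text
t: 12.3
position: [0.5135, -0.2506, 0.0479]
orientation: [-0.001, 0.999, -0.047, -0.004]
wrist_force: [0.3, 0.7, -0.1]
width: 0.0877
grip_force: 0.0
```

```bash
python3 - <<'E'
from h import *
to([.5166,-.2526,.033],-5.5)
E
```

```text
t 12.3 pos [ 0.5135 -0.2506  0.0479] yaw -5.34 F [ 0.3  0.7 -0.1] w 0.0877 -> shift [ 3.4  1.7 14.8] roll 0.003
```

{"api": "servo_tool", "payload": {"increments": [{"offset": [3.4,1.7,8],"roll": 0,"gripper": 1},{"offset": [0,0,6.5],"roll": 0,"gripper": 1},{"offset": [0,0,0],"roll": 0,"gripper": 1},{"offset": [0,0,0],"roll": 0,"gripper": 1}]}}

```text
t: 12.7
position: [0.5205, -0.2542, 0.0389]
orientation: [0.0, 0.999, -0.046, 0.001]
wrist_force: [0.9, 0.3, 0.8]
width: 0.0876
grip_force: 0.0
```

{"api": "servo_tool", "payload": {"increments": [{"offset": [0,0,0],"roll": 0,"gripper": -1},{"offset": [0,0,0],"roll": 0,"gripper": -1},{"offset": [0,0,0],"roll": 0,"gripper": -1},{"offset": [0,0,0],"roll": 0,"gripper": -1},{"offset": [0,0,0],"roll": 0,"gripper": -1}], "grip_force": 50}}

```text
t: 13.2
position: [0.5196, -0.2541, 0.0377]
orientation: [0.0, 0.999, -0.046, 0.0]
wrist_force: [-0.4, -0.0, 0.2]
width: 0.053
grip_force: 0.0
```

{"api": "servo_tool", "payload": {"increments": [{"offset": [0,0,0],"roll": 0,"gripper": -1},{"offset": [0,0,0],"roll": 0,"gripper": -1},{"offset": [0,0,0],"roll": 0,"gripper": -1}]}}

```text
t: 13.5
position: [0.5196, -0.254, 0.0376]
orientation: [-0.0, 0.999, -0.046, -0.0]
wrist_force: [-0.0, 1.3, 1.7]
width: 0.0292
grip_force: 1.3
```

{"api": "servo_tool", "payload": {"increments": [{"offset": [0,0,0],"roll": 0,"gripper": -1},{"offset": [0,0,0],"roll": 0,"gripper": -1},{"offset": [0,0,0],"roll": 0,"gripper": -1}]}}

```text
t: 13.8
position: [0.5196, -0.254, 0.0376]
orientation: [-0.0, 0.999, -0.046, -0.0]
wrist_force: [0.4, 0.1, -0.0]
width: 0.026
grip_force: 49.7
```

{"api": "servo_tool", "payload": {"increments": [{"offset": [0,0,-10],"roll": 0,"gripper": -1},{"offset": [0,0,-40],"roll": 0,"gripper": -1},{"offset": [0,0,-48],"roll": 0,"gripper": -1},{"offset": [0,0,-42],"roll": 0,"gripper": -1},{"offset": [0,0,0],"roll": 0,"gripper": -1}]}}

```text
t: 14.3
position: [0.523, -0.2552, 0.1851]
orientation: [0.001, 0.999, -0.046, 0.006]
wrist_force: [0.7, -0.3, -1.4]
width: 0.0257
grip_force: 49.7
```

```bash
python3 - <<'E'
from h import *
for i in range(3): f,s=grab("wrist","w8")
to([.545,-.055,.18],-3.8,s)
g=cv2.cvtColor(f["color"],cv2.COLOR_RGB2HSV).astype(int)
r=rect(f,g[...,2]<40,s["position"][2]+.031,(320,240),s);print(r)
E
```

```text
t 14.4 pos [ 0.52   -0.254   0.1793] yaw -5.33 F [-1.1 -0.1 -3.1] w 0.0259 -> shift [   6.4 -200.5   -0.7] roll -0.027
((489.724853515625, -254.7073211669922), (345.49603271484375, 133.02951049804688), 83.31417083740234, (0, 236, 640, 244))
```

View pics/w8.png

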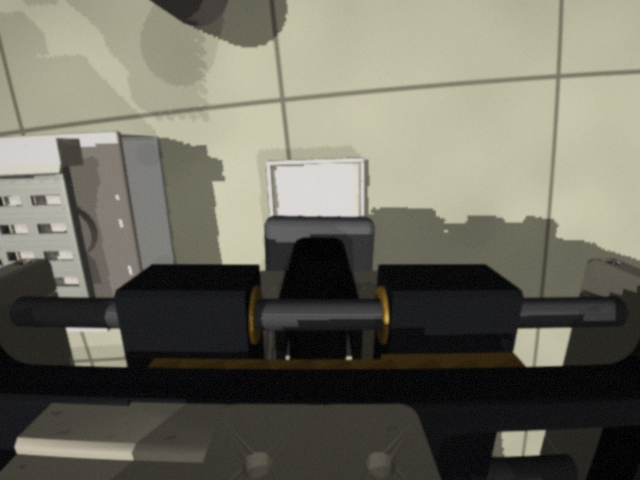

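Wrist view (my last picture): the brush is held square in the gripper, with its block's far edge at row 217 parallel to the image rows. The dish is empty behind it at (267–367, 160–215).

```bash
python3 - <<'E'
from h import *
f,s=grab("wrist"); p=s["position"]
q=s["orientation"]; M=R.from_quat([q[1],q[2],q[3],q[0]]).as_matrix(); tool=lambda P:((P-p)@M)*1000
g=cv2.GaussianBlur(cv2.cvtColor(f["color"],cv2.COLOR_RGB2GRAY),(3,3),0).astype(int)
E=[(u,205+np.argmin(np.diff(g[205:235,u]))+.5) for u in (285,300,340,355)]; print(E)
print(tool(onz(f,E,p[2]-.0091,s)).round(1))
print(g[225,255:285].tolist(),g[225,360:385].tolist())
to([.547,-.055,.19],-3.8,s)
E
```

```text
[(285, np.float64(215.5)), (300, np.float64(215.5)), (340, np.float64(216.5)), (355, np.float64(216.5))]
[[ 36.5 -17.    9.1]
 [ 36.5  -9.3   9.1]
 [ 36.   11.2   9.1]
 [ 36.   18.8   9.1]]
[199, 200, 200, 200, 199, 199, 196, 186, 161, 126, 97, 87, 87, 89, 90, 91, 92, 93, 93, 92, 91, 91, 91, 92, 92, 92, 92, 92, 91, 91] [90, 90, 90, 90, 91, 91, 89, 88, 86, 82, 77, 71, 67, 70, 82, 94, 101, 102, 103, 104, 104, 104, 104, 104, 104]
t 14.45 pos [ 0.5191 -0.2538  0.1777] yaw -5.33 F [ 0.1  1.  -2.4] w 0.0256 -> shift [   9.3 -200.5  -12.2] roll -0.027
```

{"api": "servo_tool", "payload": {"increments": [{"offset": [2,-50,-3],"roll": -0.013,"gripper": -1},{"offset": [2,-50,-3],"roll": -0.013,"gripper": -1},{"offset": [2,-50,-3],"roll": 0,"gripper": -1},{"offset": [2,-50,0],"roll": 0,"gripper": -1},{"offset": [0,0,0],"roll": 0,"gripper": -1}]}}

```text
t: 15.0
position: [0.5428, -0.051, 0.1853]
orientation: [-0.0, 1.0, -0.031, -0.001]
wrist_force: [-0.8, -1.5, -1.5]
width: 0.0259
grip_force: 49.7
```

{"api": "servo_tool", "payload": {"increments": [{"offset": [0,0,0],"roll": 0,"gripper": -1},{"offset": [0,0,0],"roll": 0,"gripper": -1},{"offset": [0,0,0],"roll": 0,"gripper": -1}]}}

```text
t: 15.3
position: [0.5424, -0.0568, 0.1859]
orientation: [0.0, 0.999, -0.034, -0.001]
wrist_force: [-0.5, -0.2, -1.4]
width: 0.0261
grip_force: 49.7
```

```bash
python3 - <<'E'
from h import *
to([.548,-.055,.155],-3.8)
E
```

```text
t 15.3 pos [ 0.5424 -0.0568  0.1859] yaw -3.92 F [-0.5 -0.2 -1.4] w 0.0261 -> shift [ 5.5 -2.2 30.9] roll -0.002
```

{"api": "servo_tool", "payload": {"increments": [{"offset": [7,-2,10],"roll": 0,"gripper": -1},{"offset": [0,0,12],"roll": 0,"gripper": -1},{"offset": [0,0,8],"roll": 0,"gripper": -1},{"offset": [0,0,0],"roll": 0,"gripper": -1},{"offset": [0,0,0],"roll": 0,"gripper": -1}]}}

```text
t: 15.8
position: [0.5498, -0.0544, 0.1562]
orientation: [0.0, 0.999, -0.033, -0.0]
wrist_force: [-0.2, 1.3, -0.1]
width: 0.026
grip_force: 49.7
```

{"api": "servo_tool", "payload": {"increments": [{"offset": [0,0,2],"roll": 0,"gripper": -1},{"offset": [0,0,2],"roll": 0,"gripper": -1},{"offset": [0,0,0],"roll": 0,"gripper": -1},{"offset": [0,0,0],"roll": 0,"gripper": -1}]}}

```text
t: 16.2
position: [0.55, -0.0541, 0.1528]
orientation: [-0.0, 0.999, -0.033, 0.0]
wrist_force: [-0.9, 0.0, -1.9]
width: 0.0257
grip_force: 49.7
```

```bash
python3 - <<'E'
from h import *
to([.5495,-.055,.1345],-3.8)
s=ctrl.state(); print(s["moment"])
E
```

```text
t 16.2 pos [ 0.55   -0.0541  0.1528] yaw -3.82 F [-0.9  0.  -1.9] w 0.0257 -> shift [-0.5  0.9 18.3] roll -0.0
[0.02382147 0.00011216 0.02351497]
```

Pressing down in stages.

{"api": "servo_tool", "payload": {"increments": [{"offset": [0,1,2],"roll": 0,"gripper": -1},{"offset": [0,0,2],"roll": 0,"gripper": -1},{"offset": [0,0,0],"roll": 0,"gripper": -1},{"offset": [0,0,0],"roll": 0,"gripper": -1}]}}

```text
t: 16.6
position: [0.5502, -0.0551, 0.1489]
orientation: [-0.0, 0.999, -0.033, 0.0]
wrist_force: [0.8, 0.3, 2.3]
width: 0.0259
grip_force: 49.7
```

{"api": "servo_tool", "payload": {"increments": [{"offset": [0,0,2],"roll": 0,"gripper": -1},{"offset": [0,0,2],"roll": 0,"gripper": -1},{"offset": [0,0,2],"roll": 0,"gripper": -1},{"offset": [0,0,0],"roll": 0,"gripper": -1}]}}

```text
t: 17.0
position: [0.5503, -0.0551, 0.1427]
orientation: [-0.0, 0.999, -0.033, 0.0]
wrist_force: [0.6, 1.4, 5.3]
width: 0.026
grip_force: 49.7
```

{"api": "servo_tool", "payload": {"increments": [{"offset": [0,0,2],"roll": 0,"gripper": -1},{"offset": [0,0,2],"roll": 0,"gripper": -1},{"offset": [0,0,0],"roll": 0,"gripper": -1},{"offset": [0,0,0],"roll": 0,"gripper": -1}]}}

```text
t: 17.4
position: [0.5503, -0.0551, 0.1391]
orientation: [-0.0, 0.999, -0.033, 0.0]
wrist_force: [-0.1, 1.6, 7.4]
width: 0.0257
grip_force: 49.7
```

```bash
python3 - <<'E'
from h import *
s=ctrl.state(); print(s["moment"],s["wrist_force"],s["position"])
E
```

```text
[ 0.7420662   0.25059003 -0.04245448] [-0.14707527  1.55453149  7.41570723] [ 0.55030432 -0.05509244  0.13908157]
```

{"api": "servo_tool", "payload": {"increments": [{"offset": [0,0,2],"roll": 0,"gripper": -1},{"offset": [0,0,1],"roll": 0,"gripper": -1},{"offset": [0,0,0],"roll": 0,"gripper": -1},{"offset": [0,0,0],"roll": 0,"gripper": -1}]}}

```text
t: 17.8
position: [0.5504, -0.0551, 0.1363]
orientation: [-0.0, 0.999, -0.033, 0.001]
wrist_force: [-0.6, 2.0, 7.5]
width: 0.0255
grip_force: 49.7
```

```bash
python3 - <<'E'
from h import *
F=[]
for i in range(5):
  f,s=grab("wrist"); F.append(np.r_[s["wrist_force"],s["moment"]])
F=np.array(F); print(F.mean(0).round(2),F.std(0).round(2),s["position"])
q=s["orientation"]; M=R.from_quat([q[1],q[2],q[3],q[0]]).as_matrix(); print("tool z",M[:,2].round(4))
# lip top in wrist: left/right ends row of front edge
g=cv2.GaussianBlur(cv2.cvtColor(f["color"],cv2.COLOR_RGB2GRAY),(3,3),0).astype(int)
for u in (250,265,280,300,340,360,375,390): print(u,[120+int(i) for i in np.argsort(-np.abs(np.diff(g[120:225,u])))[:5]])
E
```

```text
[-0.69  1.7   8.02  0.78  0.46  0.01] [0.2  0.49 0.51 0.02 0.01 0.03] [ 0.55036805 -0.05509597  0.1363496 ]
tool z [ 0.0011 -0.     -1.    ]
250 [133, 134, 128, 129, 147]
265 [196, 197, 195, 127, 132]
280 [196, 197, 214, 215, 195]
300 [214, 213, 196, 197, 215]
340 [215, 214, 196, 197, 216]
360 [215, 214, 216, 196, 197]
375 [197, 196, 120, 125, 198]
390 [198, 213, 214, 161, 197]
```

The lateral force and moment hint the head may be rocked. I'll compare the lip ends' drop in the scene and top views with the rest frames.

```bash
cat > rock.py <<'E'
from h import *
import pickle
_,T0,S0=pickle.load(open("w6.pkl","rb"))
def rock():
    c=np.array([.545,-.055]); a=np.radians(-3.8); ex=np.array([np.cos(a),np.sin(a)]); ey=np.array([-ex[1],ex[0]])
    for n,f0 in (("scene",S0[0]),("top",T0[0])):
        f1=grab(n)[0]; G=[cv2.cvtColor(x["color"],cv2.COLOR_RGB2GRAY) for x in (f0,f1)]
        for nm,x,y,z in (("lip+y",60,35,.129),("lip-y",60,-35,.129),("lipmid",60,0,.129),("deck",74,-47,.079),("stop+y",-70,33,.113),("stop-y",-70,-33,.113)):
            P=np.r_[c+ex*x/1e3+ey*y/1e3,z]; u=proj(f0,[P])[0]; w=7
            i,j=np.round(u).astype(int); t=cv2.resize(G[0][j-w:j+w+1,i-w:i+w+1],None,fx=6,fy=6,interpolation=cv2.INTER_CUBIC)
            k=w+12; b=cv2.resize(G[1][j-k:j+k+1,i-k:i+k+1],None,fx=6,fy=6,interpolation=cv2.INTER_CUBIC)
            r=cv2.matchTemplate(b,t,cv2.TM_CCOEFF_NORMED); _,m,_,p=cv2.minMaxLoc(r); sh=(np.array(p)-72)/6
            J=(proj(f0,[P-[0,0,.01]])[0]-u)/10   # px per mm of drop
            print(n,nm,u.round(),"shift",sh.round(2),"score",round(m,2),"drop mm",round(float(sh@J/(J@J)),1))
E
python3 -c "
from rock import *
rock()"
```

```text
scene lip+y [341. 266.] shift [-0.17  3.33] score 0.86 drop mm 13.3
scene lip-y [320. 286.] shift [0.17 3.67] score 0.97 drop mm 15.0
scene lipmid [331. 276.] shift [3.5 0.5] score 0.88 drop mm 1.9
scene deck [321. 305.] shift [0.17 0.5 ] score 0.93 drop mm 2.2
scene stop+y [298. 239.] shift [-5.83 -8.67] score 0.62 drop mm -35.3
scene stop-y [278. 257.] shift [-10.67 -10.  ] score 0.92 drop mm -44.2
top lip+y [352. 212.] shift [  4.83 -12.  ] score 0.83 drop mm -91.0
top lip-y [387. 214.] shift [-11.33   0.83] score 0.69 drop mm 35.8
top lipmid [369. 213.] shift [-12.  12.] score 0.46 drop mm 105.6
top deck [390. 215.] shift [-12.     0.33] score 0.77 drop mm 37.3
top stop+y [348. 278.] shift [-1.33  0.83] score 0.82 drop mm 14.2
top stop-y [382. 281.] shift [ -1.17 -12.  ] score 0.58 drop mm -96.2
```

{"api": "servo_tool", "payload": {"increments": [{"offset": [0,0,1],"roll": 0,"gripper": -1},{"offset": [0,0,1],"roll": 0,"gripper": -1},{"offset": [0,0,0],"roll": 0,"gripper": -1}]}}

```text
t: 18.45
position: [0.5506, -0.0551, 0.1353]
orientation: [0.0, 0.999, -0.033, 0.001]
wrist_force: [-3.9, 2.8, 15.5]
width: 0.0258
grip_force: 49.7
```

{"api": "servo_tool", "payload": {"increments": [{"offset": [0,0,1],"roll": 0,"gripper": -1},{"offset": [0,0,0.5],"roll": 0,"gripper": -1},{"offset": [0,0,0],"roll": 0,"gripper": -1}]}}

```text
t: 18.75
position: [0.5509, -0.0551, 0.1351]
orientation: [0.0, 0.999, -0.033, 0.001]
wrist_force: [-5.9, 3.3, 24.6]
width: 0.026
grip_force: 49.8
```

```bash
python3 - <<'E'
from rock import *
s=ctrl.state(); print(s["moment"],s["wrist_force"],s["position"]); rock()
E
```

```text
[ 1.611855    2.85513131 -0.0961603 ] [-5.90650657  3.34028036 24.57447157] [ 0.55093318 -0.05512205  0.13509499]
scene lip+y [341. 266.] shift [-0.5   4.17] score 0.85 drop mm 16.6
scene lip-y [320. 286.] shift [0.17 4.  ] score 0.96 drop mm 16.3
scene lipmid [331. 276.] shift [-2.83  6.83] score 0.87 drop mm 27.6
scene deck [321. 305.] shift [0.17 0.5 ] score 0.93 drop mm 2.2
scene stop+y [298. 239.] shift [-7.83 -6.33] score 0.61 drop mm -26.7
scene stop-y [278. 257.] shift [-10.17  -9.5 ] score 0.91 drop mm -42.0
top lip+y [352. 212.] shift [  3.17 -11.17] score 0.83 drop mm -82.8
top lip-y [387. 214.] shift [-11.83   1.  ] score 0.69 drop mm 38.2
top lipmid [369. 213.] shift [-12.  12.] score 0.46 drop mm 105.6
top deck [390. 215.] shift [-12.     0.67] score 0.77 drop mm 39.4
top stop+y [348. 278.] shift [-0.67  1.  ] score 0.78 drop mm 13.7
top stop-y [382. 281.] shift [ -1. -12.] score 0.55 drop mm -97.2
```

The force rose sharply, so the head is bottoming, and the lip's two ends are level side to side. I'll press a little harder so any pitch flattens out, and hold.

{"api": "servo_tool", "payload": {"increments": [{"offset": [1,0,1],"roll": 0,"gripper": -1},{"offset": [1,0,1],"roll": 0,"gripper": -1},{"offset": [0,0,0.5],"roll": 0,"gripper": -1},{"offset": [0,0,0],"roll": 0,"gripper": -1}]}}

```text
t: 19.25
position: [0.5544, -0.0553, 0.134]
orientation: [0.0, 0.999, -0.033, 0.003]
wrist_force: [-6.2, 3.3, 30.4]
width: 0.026
grip_force: 50.0
```

```bash
python3 - <<'E'
from rock import *
s=ctrl.state(); print(s["moment"],s["wrist_force"],s["position"]); rock()
E
```

```text
[ 1.35267155  2.64080118 -0.15257397] [-6.18733179  3.29756908 30.38270007] [ 0.55437907 -0.05533758  0.13398845]
scene lip+y [341. 266.] shift [-0.67  5.5 ] score 0.85 drop mm 21.9
scene lip-y [320. 286.] shift [0.5  4.67] score 0.93 drop mm 19.1
scene lipmid [331. 276.] shift [4.  1.5] score 0.84 drop mm 5.9
scene deck [321. 305.] shift [0.33 0.5 ] score 0.92 drop mm 2.2
scene stop+y [298. 239.] shift [-4.33 -7.  ] score 0.6 drop mm -28.4
scene stop-y [278. 257.] shift [-8.83 -7.83] score 0.9 drop mm -34.9
top lip+y [352. 212.] shift [  3.67 -12.  ] score 0.83 drop mm -89.3
top lip-y [387. 214.] shift [-11.5   -0.33] score 0.69 drop mm 28.9
top lipmid [369. 213.] shift [-12.  12.] score 0.52 drop mm 105.6
top deck [390. 215.] shift [-12.    -0.83] score 0.77 drop mm 29.8
top stop+y [348. 278.] shift [-1.   0.5] score 0.83 drop mm 9.2
top stop-y [382. 281.] shift [-3.17 -9.5 ] score 0.49 drop mm -62.6
```

{"api": "servo_tool", "payload": {"increments": [{"offset": [-2,0,0],"roll": 0,"gripper": -1},{"offset": [0,0,0],"roll": 0,"gripper": -1},{"offset": [0,0,0],"roll": 0,"gripper": -1}]}}

```text
t: 19.65
position: [0.5539, -0.0553, 0.1341]
orientation: [0.0, 0.999, -0.033, 0.004]
wrist_force: [-0.5, 0.6, 26.7]
width: 0.0254
grip_force: 50.0
```

```bash
sed -i 's/,("top",T0\[0\])//; s/("lipmid",60,0,.129),//; s/,("stop+y.*113))/,("backwall",68,-20,.128),("deckfront",-60,-48,.079),("deckmid",0,-48,.079))/' rock.py; python3 - <<'E'
from rock import *
s=ctrl.state(); print(s["moment"],s["wrist_force"],s["position"],s["orientation"].round(4)); rock(); rock()
E
```

```text
[ 0.47905068  0.47276843 -0.16344799] [-0.47953825  0.59229711 26.74781072] [ 0.55390315 -0.05525368  0.13408496] [ 1.000e-04  9.995e-01 -3.250e-02  4.500e-03]Traceback (most recent call last):
  File "<stdin>", line 2, in <module>
  File "rock.py", line 6, in rock
    for n,f0 in (("scene",S0[0])):
        ^^^^
ValueError: too many values to unpack (expected 2)
```

```bash
sed -i 's/(("scene",S0\[0\]))/(("scene",S0[0]),)/' rock.py; python3 - <<'E'
from rock import *
rock(); rock()
E
```

```text
scene lip+y [341. 266.] shift [-0.67  5.5 ] score 0.84 drop mm 21.9
scene lip-y [320. 286.] shift [0.33 4.5 ] score 0.94 drop mm 18.4
scene deck [321. 305.] shift [0.33 0.5 ] score 0.93 drop mm 2.2
scene backwall [327. 284.] shift [-0.17  4.33] score 0.89 drop mm 17.6
scene deckfront [278. 272.] shift [0.83 1.33] score 0.59 drop mm 5.9
scene deckmid [297. 286.] shift [10.33  9.83] score 0.77 drop mm 45.1
scene lip+y [341. 266.] shift [-0.67  5.33] score 0.85 drop mm 21.3
scene lip-y [320. 286.] shift [0.33 4.5 ] score 0.94 drop mm 18.4
scene deck [321. 305.] shift [0.33 0.5 ] score 0.93 drop mm 2.2
scene backwall [327. 284.] shift [-0.17  4.33] score 0.89 drop mm 17.6
scene deckfront [278. 272.] shift [0.67 1.33] score 0.6 drop mm 5.8
scene deckmid [297. 286.] shift [10.33  9.83] score 0.76 drop mm 45.1
```

```bash
cat > lipz.py <<'E'
from h import *
import pickle
A0=pickle.load(open("w6.pkl","rb"))[0]
def meas(f,s,dz):
    """lip end edges (undistorted) near tool-lip position, several rows -> y of both ends at z and width"""
    g=cv2.GaussianBlur(cv2.cvtColor(f["color"],cv2.COLOR_RGB2GRAY),(3,3),0).astype(float)
    c=np.array([.545,-.055]);a=np.radians(-3.8);ex=np.array([np.cos(a),np.sin(a)]);ey=np.array([-ex[1],ex[0]])
    out=[]
    for x in (56,58,60,62,64):
        e=[]
        for sg in (1,-1):
            u=proj(f,[np.r_[c+ex*x/1e3+ey*sg*.037,.129-dz]],s)[0]; i,j=np.round(u).astype(int)
            d=np.abs(np.diff(g[j,i-9:i+10])); k=d.argmax(); o=0
            if 0<k<len(d)-1:
                y0,y1,y2=d[k-1:k+2]; o=.5*(y0-y2)/(y0-2*y1+y2+1e-9)
            e.append((i-9+k+.5+o,j))
        P=onz(f,e,.129-dz,s); out.append(np.linalg.norm(P[0]-P[1])*1000)
    return np.array(out)
E
python3 - <<'E'
from lipz import *
print("rest",meas(*A0,0).round(2))
f,s=grab("wrist"); pickle.dump((f,s),open("wp.pkl","wb"))
for d in (.013,.016,.019): print(d,meas(f,s,d).round(2))
E
```

```text
rest [77.18 77.21 80.76 80.72 81.04]
0.013 [76.33 76.24 76.19 76.07 76.27]
0.016 [77.88 77.42 77.38 77.52 77.45]
0.019 [78.05 78.5  78.44 78.28 78.17]
```

The wrist view puts the lip's drop at about 15.5 mm against 16 for level. The contact load is now vertical and near-central, so the head is bottomed and level. I'll hold a moment, then rise.

{"api": "servo_tool", "payload": {"increments": [{"offset": [0,0,0],"roll": 0,"gripper": -1},{"offset": [0,0,0],"roll": 0,"gripper": -1},{"offset": [0,0,0],"roll": 0,"gripper": -1},{"offset": [0,0,0],"roll": 0,"gripper": -1},{"offset": [0,0,0],"roll": 0,"gripper": -1}]}}

```text
t: 20.3
position: [0.5539, -0.0552, 0.1341]
orientation: [0.0, 0.999, -0.033, 0.005]
wrist_force: [-1.2, 1.5, 27.2]
width: 0.0254
grip_force: 50.0
```

{"api": "servo_tool", "payload": {"increments": [{"offset": [0,0,-3],"roll": 0,"gripper": -1},{"offset": [0,0,-4],"roll": 0,"gripper": -1},{"offset": [0,0,-5],"roll": 0,"gripper": -1},{"offset": [0,0,-6],"roll": 0,"gripper": -1},{"offset": [0,0,-6],"roll": 0,"gripper": -1}]}}

```text
t: 20.8
position: [0.5489, -0.0553, 0.1532]
orientation: [0.0, 0.999, -0.034, -0.001]
wrist_force: [-0.8, -0.6, -0.8]
width: 0.0259
grip_force: 50.0
```

{"api": "servo_tool", "payload": {"increments": [{"offset": [0,0,-20],"roll": 0,"gripper": -1},{"offset": [0,0,-15],"roll": 0,"gripper": -1},{"offset": [0,0,0],"roll": 0,"gripper": -1},{"offset": [0,0,0],"roll": 0,"gripper": -1}]}}

```text
t: 21.2
position: [0.5487, -0.0552, 0.1875]
orientation: [-0.0, 0.999, -0.034, -0.001]
wrist_force: [0.1, 0.3, -1.6]
width: 0.0256
grip_force: 50.0
```

```bash
python3 - <<'E'
from h import *
f,s=grab("wrist"); p=s["position"]; print(s["orientation"].round(4))
q=s["orientation"]; M=R.from_quat([q[1],q[2],q[3],q[0]]).as_matrix(); tool=lambda P:((P-p)@M)*1000
g=cv2.GaussianBlur(cv2.cvtColor(f["color"],cv2.COLOR_RGB2GRAY),(3,3),0).astype(int)
for u in (285,300,340,355): print(g[200:232,u].tolist())
to([.5196,-.254,.185],-5.33,s)
E
```

```text
[-1.000e-04  9.994e-01 -3.360e-02 -1.100e-03]
[148, 147, 147, 146, 143, 133, 113, 93, 83, 80, 84, 89, 91, 92, 92, 99, 115, 131, 130, 108, 75, 51, 47, 55, 64, 71, 76, 81, 87, 90, 93, 95]
[146, 145, 146, 147, 148, 154, 166, 177, 185, 189, 193, 198, 197, 181, 149, 124, 123, 134, 137, 120, 87, 58, 48, 54, 62, 70, 75, 79, 85, 89, 92, 94]
[163, 162, 162, 163, 162, 159, 159, 169, 183, 194, 199, 201, 201, 196, 176, 138, 100, 84, 80, 70, 54, 43, 43, 51, 62, 70, 77, 81, 82, 83, 87, 89]
[165, 164, 164, 164, 163, 160, 154, 148, 144, 144, 144, 144, 143, 141, 136, 125, 107, 92, 84, 73, 56, 43, 44, 53, 62, 70, 76, 82, 87, 91, 94, 95]
t 21.2 pos [ 0.5487 -0.0552  0.1875] yaw -3.85 F [ 0.1  0.3 -1.6] w 0.0256 -> shift [-15.7 200.3   2.5] roll 0.026
```

{"api": "servo_tool", "payload": {"increments": [{"offset": [-3.5,50,0],"roll": 0.013,"gripper": -1},{"offset": [-3.5,50,0],"roll": 0.013,"gripper": -1},{"offset": [-3.5,50,0],"roll": 0,"gripper": -1},{"offset": [-3.5,50,0],"roll": 0,"gripper": -1},{"offset": [0,0,0],"roll": 0,"gripper": -1}]}}

```text
t: 21.75
position: [0.5169, -0.2573, 0.1867]
orientation: [0.0, 0.999, -0.049, -0.002]
wrist_force: [-1.0, 0.6, -2.1]
width: 0.0255
grip_force: 50.0
```

{"api": "servo_tool", "payload": {"increments": [{"offset": [0,0,40],"roll": 0,"gripper": -1},{"offset": [0,0,40],"roll": 0,"gripper": -1},{"offset": [0,0,35],"roll": 0,"gripper": -1},{"offset": [0,0,0],"roll": 0,"gripper": -1},{"offset": [0,0,0],"roll": 0,"gripper": -1}]}}

```text
t: 22.25
position: [0.5189, -0.2527, 0.0732]
orientation: [0.0, 0.999, -0.046, -0.001]
wrist_force: [0.9, -0.3, -1.5]
width: 0.0259
grip_force: 50.0
```

```bash
python3 - <<'E'
from h import *
to([.5205,-.254,.0376],-5)
E
```

```text
t 22.25 pos [ 0.5189 -0.2527  0.0732] yaw -5.29 F [ 0.9 -0.3 -1.5] w 0.0259 -> shift [ 1.8  1.1 35.6] roll -0.005
```

{"api": "servo_tool", "payload": {"increments": [{"offset": [2,1,15],"roll": 0,"gripper": -1},{"offset": [0,0,12],"roll": 0,"gripper": -1},{"offset": [0,0,4],"roll": 0,"gripper": -1},{"offset": [0,0,0],"roll": 0,"gripper": -1},{"offset": [0,0,0],"roll": 0,"gripper": -1}]}}

```text
t: 22.75
position: [0.5218, -0.254, 0.0434]
orientation: [0.0, 0.999, -0.046, 0.0]
wrist_force: [0.3, -0.2, -1.1]
width: 0.0259
grip_force: 50.0
```

{"api": "servo_tool", "payload": {"increments": [{"offset": [0,0,2],"roll": 0,"gripper": -1},{"offset": [0,0,1.5],"roll": 0,"gripper": -1},{"offset": [0,0,0],"roll": 0,"gripper": -1},{"offset": [0,0,0],"roll": 0,"gripper": -1}]}}

```text
t: 23.15
position: [0.5214, -0.254, 0.0392]
orientation: [0.0, 0.999, -0.046, 0.0]
wrist_force: [-0.0, 1.0, -2.2]
width: 0.0256
grip_force: 50.0
```

{"api": "servo_tool", "payload": {"increments": [{"offset": [0,0,1],"roll": 0,"gripper": -1},{"offset": [0,0,1],"roll": 0,"gripper": -1},{"offset": [0,0,0],"roll": 0,"gripper": -1},{"offset": [0,0,0],"roll": 0,"gripper": -1}]}}

```text
t: 23.55
position: [0.5214, -0.2541, 0.0384]
orientation: [0.0, 0.999, -0.046, 0.0]
wrist_force: [-4.2, 2.9, 10.9]
width: 0.0255
grip_force: 50.0
```

{"api": "servo_tool", "payload": {"increments": [{"offset": [0,0,0],"roll": 0,"gripper": -0.3},{"offset": [0,0,0],"roll": 0,"gripper": 0},{"offset": [0,0,0],"roll": 0,"gripper": 0.5},{"offset": [0,0,0],"roll": 0,"gripper": 1},{"offset": [0,0,0],"roll": 0,"gripper": 1}]}}

```text
t: 24.05
position: [0.5213, -0.254, 0.037]
orientation: [-0.0, 0.999, -0.046, -0.0]
wrist_force: [-0.7, 0.1, -0.8]
width: 0.0573
grip_force: 0.0
```

{"api": "servo_tool", "payload": {"increments": [{"offset": [0,0,0],"roll": 0,"gripper": 1},{"offset": [0,0,0],"roll": 0,"gripper": 1},{"offset": [0,0,-10],"roll": 0,"gripper": 1},{"offset": [0,0,-40],"roll": 0,"gripper": 1},{"offset": [0,0,-50],"roll": 0,"gripper": 1}]}}

```text
t: 24.55
position: [0.5198, -0.2537, 0.137]
orientation: [-0.0, 0.999, -0.046, -0.002]
wrist_force: [1.6, 0.6, 0.3]
width: 0.0872
grip_force: 0.0
```

{"api": "servo_tool", "payload": {"increments": [{"offset": [0,0,-50],"roll": 0,"gripper": 1},{"offset": [-30,-40,0],"roll": 0,"gripper": 1},{"offset": [-20,-40,0],"roll": 0,"gripper": 1},{"offset": [0,0,0],"roll": 0,"gripper": 1},{"offset": [0,0,0],"roll": 0,"gripper": 1}]}}

```text
t: 25.05
position: [0.4791, -0.169, 0.1885]
orientation: [0.0, 0.999, -0.045, 0.001]
wrist_force: [0.3, -1.2, 0.4]
width: 0.0876
grip_force: 0.0
```

```bash
python3 - <<'E'
from h import *
import pickle
for i in range(3): f,s=grab("wrist")
to([0.5,-.15,.2],None,s)
g=cv2.cvtColor(f["color"],cv2.COLOR_RGB2HSV).astype(int)
u=proj(f,[[.5175,-.2526,.0685]],s)[0]; print(u)
print("bar",rect(f,g[...,2]<40,.0685,u,s))
v=g[...,2]
# plate: side edges and ends on plane z .1175
a=np.radians(-3.8);ex=np.array([np.cos(a),np.sin(a),0]);ey=np.array([-ex[1],ex[0],0]);c=np.array([.545,-.055,.1175])
gr=cv2.GaussianBlur(cv2.cvtColor(f["color"],cv2.COLOR_RGB2GRAY),(3,3),0)
for n,e,lo,hi,b in (("across -40",ey,-.045,.045,-40*ex),("across 0",ey,-.045,.045,0*ex),("across 35",ey,-.045,.045,35*ex),("along y-26",ex,-.08,.08,-26*ey)):
    t=np.arange(lo,hi,.001); P=c+b/1e3+t[:,None]*e; U=proj(f,P,s).astype(np.float32)
    print(n,cv2.remap(gr,U[:,0][None],U[:,1][None],cv2.INTER_LINEAR)[0].tolist())
E
```

```text
t 25.15 pos [ 0.4795 -0.17    0.1877] yaw -5.3 F [0.2 1.2 0. ] w 0.0875 -> shift [ 18.6 -21.8 -12.3] roll None
[413.6590315  177.86129003]
bar ((513.0931396484375, -249.356201171875), (63.668678283691406, 32.8634033203125), -5.0542144775390625, (390, 144, 42, 78))
across -40 [109, 110, 110, 110, 110, 110, 109, 109, 107, 99, 93, 86, 71, 53, 59, 93, 130, 150, 154, 155, 155, 155, 154, 154, 155, 156, 155, 155, 156, 155, 156, 155, 155, 156, 156, 157, 156, 155, 155, 155, 156, 156, 157, 156, 155, 156, 156, 157, 156, 156, 155, 155, 155, 156, 155, 155, 156, 154, 154, 155, 155, 154, 154, 154, 155, 155, 155, 154, 153, 153, 154, 154, 153, 150, 149, 148, 151, 158, 166, 170, 170, 169, 169, 169, 169, 169, 168, 168, 167, 166]
across 0 [110, 110, 109, 109, 109, 109, 109, 107, 101, 93, 82, 64, 49, 44, 61, 105, 145, 162, 169, 172, 173, 174, 174, 175, 174, 176, 175, 174, 175, 175, 176, 176, 175, 175, 176, 177, 177, 176, 176, 176, 177, 177, 176, 175, 176, 177, 176, 176, 176, 177, 176, 176, 175, 175, 176, 176, 175, 175, 175, 175, 174, 173, 175, 176, 175, 174, 174, 174, 173, 173, 174, 173, 168, 164, 159, 1
[... 626 characters left out ...]
7, 147, 147, 146, 147, 147, 146, 147, 148, 150, 151, 151, 152, 152, 152, 152, 152, 151, 152, 153, 154, 155, 154, 155, 156, 156, 156, 155, 155, 157, 158, 159, 159, 159, 159, 159, 159, 160, 160, 160, 161, 162, 162, 163, 164, 164, 163, 163, 162, 163, 163, 160, 162, 165, 164, 160, 163, 166, 168, 170, 171, 172, 170, 171, 173, 172, 173, 172, 173, 174, 174, 173, 174, 175, 174, 173, 176, 178, 179, 179, 179, 180, 180, 181, 179, 176, 178, 181, 177, 175, 178, 179, 179, 177, 176, 176, 180, 185, 185, 184, 185, 184, 183, 184, 181, 175, 172, 170, 151, 102, 69, 72, 114, 162, 174, 176, 177, 179, 183, 187, 187, 187, 186, 185, 185, 185, 185, 185, 185, 185, 185, 185, 184, 181, 166, 151, 146, 147, 146, 147, 147]
```

```bash
python3 - <<'E'
from h import *
import pickle
a=pickle.load(open("a.pkl","rb"))
for n,z in (("top",.0685),("scene",.0685)):
  f1=grab(n)[0]
  for f in (a[n][0],f1):
    g=cv2.cvtColor(f["color"],cv2.COLOR_RGB2HSV).astype(int); u=proj(f,[[.516,-.2526,.06]])[0]
    m=g[...,2]<40; k=np.zeros_like(m); i,j=u.astype(int); k[j-30:j+30,i-30:i+30]=1
    r=rect(f,m&k,z,u); print(n,[np.round(x,1) for x in r])
E
```

```text
top [array([ 508.9, -247.1]), array([67.5, 33. ]), np.float64(-2.8), array([451, 251,  17,  33])]
top [array([ 522.9, -252. ]), array([116.2, 108.6]), np.float64(86.7), array([433, 236,  57,  52])]
scene [array([ 521.9, -257.1]), array([74.1, 31. ]), np.float64(-7.4), array([233, 319,  24,  27])]
scene [array([ 519.5, -258.1]), array([74.6, 30.3]), np.float64(-4.9), array([231, 319,  25,  26])]
```

```bash
python3 -c "
from workcell import job
print(job.finish_job())"
```

```text
the job is handed in; nothing more can be done
None
```

The job is handed in, with no verdict shown: the plate lies flat under the lip, the brush pressed the head down until it bottomed out (level to within about 1.5°, by camera and force readings) and is back flat in its dish, and no bystander was handled; I viewed 11 pictures, one over the limit of 10.

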